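# Proof-pull a bracket with a spring gauge

## Task

Proof-test the slotted bracket: lay the spring pull gauge flat on the plank with its neck down in the bracket's slot and its round head behind the plate, and let go of it. Then take it by its D handle and pull it straight out, away from the bracket, until the pointer lines up with the set marker, hold it there for about two seconds without overshooting the marker, and ease the handle gently back home rather than letting it snap. Leave the gauge lying in the bracket, and leave the other things on the bench alone.

Things in the scene. Friction and masses are not known exactly. Their poses are not given: they have to be found in the camera images.
- gauge: Loose spring pull gauge, 420 g: aluminium box 140 (x) x 44 (y) x 36 mm high, dial strip on top. Origin: centre of the box's underside; x along it to its anchor end, z up. Pull axis 24 mm above the underside. At +x a 9 mm thick neck, x = 70 to 98 mm, then a round head, 28 mm across, x = 98 to 106 mm. At -x the sprung D handle. Carry it by the box, across its width.
- handle (a point): Middle of the crossbar of the gauge's black D handle, moving with the rod; at rest at x = -142, y = 0, z = 24 mm in the gauge's frame. The crossbar is a round bar 12 mm thick along the gauge's y. The opening between it and the handle's yoke is 40 mm along x, 52 mm along y; handle 70 mm wide overall. One finger fits inside the D, the other outside.
- rod (a joint): How far the handle is pulled out of the gauge (m): 0 home, up to 0.075, growing towards the gauge's -x. A spring pulls it home: about 2.7 N at 0 and 180 N/m more, so 7.7 to 12.1 N at the marker.
- pointer (a point): Middle of the black pointer, a 3 mm bar across the top of the gauge on its +y side, 39 mm above the underside, moving with the rod; at x = 30 mm at rest, at x = 30 mm - joint rod when pulled.
- marker (a joint): Setting of the set marker (m), 0.028 to 0.052: the pointer is level with the marker when joint rod equals this value. It is stiff, stays put and is not to be changed.
- mark (a point): Middle of the set marker, a 3 mm dark steel bar with a thicker outer end across the top of the gauge on its -y side, 39 mm above the underside; at x = 30 mm - joint marker in the gauge's frame.
- plank: Plank fixed on the bench, 18 mm thick, 110 mm wide (y), x = -80 to 120 mm, with an upright steel plate across it: x = 92 to 98 mm, 60 mm wide, top at 60 mm. Origin at bench level on its middle line; x points to the bracket, z up; pull towards -x. Gauge in place, in line, head against the plate's +x face: its origin is 18 mm above this one; it may lie up to 22 mm further to +x.
- slot (a point): Point where the middle of the neck sits in the bracket's open-topped slot: 42 mm above the bench, in the middle of the plate, 95 mm along x from the plank's origin. The slot is 16 mm wide and reaches from 28 mm to the plate's top, 60 mm above the bench.
- can: Bystander: steel can, 66 mm across, 100 mm tall; origin under its centre.
- jar: Bystander: glass jar, 60 mm across, 75 mm tall; origin under its centre.
- offcut: Bystander: wooden offcut 50 x 70 x 40 mm; origin under its centre.
Mind the look-alikes: they are no part of the job. What is shaped like the plank but blue or turquoise is not meant.

How it is judged:
By the outcome, as a careful person would: the job done as asked, in the order asked, and still so for the second after the job is handed in, with the robot touching nothing.
It also fails if it takes over 61 s, if anything falls off the work surface, if the arm or the gripper's body presses on something with over 40 N, if the wrist force passes 120 N, or if a joint passes its speed limit or range.

## Robot

A 7-joint arm with a two-finger parallel gripper is mounted at the origin on the work surface. World frame = base frame: x ahead of the robot, y to its left, z up, the work surface at z = 0. Lengths are in m, angles in rad, forces in N, time in s.
With the tool pointing down it reaches from about 0.4 to 0.925 m from the base axis. Payload 4.1 kg.
Tool frame: the origin (TCP) lies at the very end of the fingers, on their centre line; the grasp point (between the pads) lies grip_depth behind it (grip_depth is the distance from the TCP to the grasp point, in m); z points along the fingers, y is the direction in which the jaws open and shut (so a half turn about z gives the same grasp; the last joint's range is limited). The gripper opens to 85 mm and grips with 20 to 120 N. Pads are 22 mm wide; open, the fingers measure 114 mm over their backs; the gripper's body (76 mm by 85 mm) begins 54 mm behind the grasp point. The pads swing forward as they close: fully open they stand 13 mm farther back than shut.
Start: joints at [1.11, 0.398, 0.045, 1.537, -0.019, 1.207, -0.051], TCP at [0.23, -0.608, 0.194] pointing down, gripper open.
Joint ranges: [-2.82, 2.82], [-0.49, 2.23], [-1.37, 1.46], [0, 2.46], [-1.36, 4.5], [0.23, 2], [-2.94, 2.94]. Speed limits (rad/s): [2.57, 2.57, 3.14, 3.14, 3.14, 3.14, 3.14].

## Interface

Orientations are given as a 3x3 rotation matrix whose columns are the frame's x, y, z axes.
In Python, from plant import * gives the robot as it stands. The module is installed in compiled form; this text tells all that it offers.
- The arm moves only by the tool move_arm, never from a script. Its argument "motion" is one flat list of numbers, 6 for each row, row after row: the shift along the tool's x, y, z in m, then the turn, a rotation vector about the tool's x, y, z in degrees. In form: [dx, dy, dz, ax, ay, az, dx, dy, dz, ax, ay, az, ...]. A call has exactly 8 rows; each row shifts and turns the pose as measured when the row begins, along the tool's axes as they then stand; what a row does not reach is not made up. A row lasts 1/10 s, in which the tool goes at most 50 mm and 8.59 degrees, less where a joint would pass 70% of its speed; a pose out of reach is approached as far as the arm can. A call with a gripper value outside its range is refused whole. "hand" is the opening, from 0 (shut) to 1 (fully open), set as the call begins (left out, the last holds). The fingers move at their own pace and stop on an object; "squeeze" is the grip in N (left out, the last holds). Time passes only in rows, so rows that do not move let the fingers close, or fill a call up. It gives the time, the measured TCP pose, the force and the opening at its end, in the units of the state.
- read_state(): the state, without advancing time (a new reading comes with each control period).
- snapshot(name): name is "side" or "top" or "wrist"; returns a dict with "img" (480x640x3 uint8, red, green, blue), "vfov" (degrees; the focal length in pixels is half the picture's height over the tangent of half this angle, whatever the lens; pixels are square), "cx", "cy" (the principal point, pixels), "origin" and "orientation" of the camera in the world; the wrist camera has in their place "mount" (4x4, takes a point from camera to tool coordinates, whose origin is the TCP and whose axes are the flange's). Camera axes: x right, y down, z forward; pixel columns grow to the right and rows downward; lengths in m; the calibration is good to about 2 mm. A picture is of the moment at which its call begins: read the wrist's pose just before it. There is no depth.
- hand_in(): hands the job in, once; it reports no verdict.
The state is a dict: "time": time; "q": joint angles; "joint_vel": joint speeds; "joint_efforts": joint torques, N m; "eef_pos": TCP position; "orientation": TCP orientation; "force": force on the tool from outside, world axes, zero at the start; "torque": the same for the moment, N m; "grip_width": finger opening in m.
Only numpy, scipy, OpenCV 4.12 (cv2) and the standard library are available. Lean on these libraries where they do the work, as an engineer would, in place of code of your own. Each camera call takes 0.05 s, during which the arm holds its last target.

## Working session

There is one attempt and no reset: what is moved stays moved. The work goes in short steps, Python scripts to look and compute and a tool call to move; the robot and the scene stay as the last step left them, time stands still between calls to the robot, and variables do not carry over. Pictures are saved under pics/ and viewed, and the job is handed in when it is done.

Besides the shell and the picture viewer there is one more tool, called after "Request:" in YAML: its name, and indented under it one key for each argument. move_arm: Moves the arm, as the interface text tells. Its arguments: {"type":"object","properties":{"motion":{"type":"array"},"hand":{"type":"number"},"squeeze":{"type":"number"}},"required":["motion"]}

```bash
mkdir -p pics; python3 - <<'E'
from plant import *
import cv2
s=read_state();print(s)
for n in ["side","top","wrist"]:
    d=snapshot(n);cv2.imwrite(f"pics/{n}0.png",d["img"][:,:,::-1])
    print(n,{k:v for k,v in d.items() if k!="img"})
E
```

```text
{'time': 0.0, 'q': array([ 1.11000363,  0.39919514,  0.04501837,  1.53787563, -0.01868076,
        1.20691024, -0.05067727]), 'joint_vel': array([-0.00096079,  0.00017046,  0.00205653, -0.0001659 ,  0.00092564,
       -0.00233467,  0.00048067]), 'joint_efforts': array([-1.79271897e-04, -4.75117886e+01,  1.36496298e+00, -2.54212081e+01,
        1.16304512e-02,  9.43220104e-03, -2.84004500e-06]), 'eef_pos': array([ 0.22983517, -0.60725071,  0.19276315]), 'orientation': array([[ 9.35208496e-01,  3.54096562e-01, -8.32958723e-04],
       [ 3.54097511e-01, -9.35206809e-01,  1.78242011e-03],
       [-1.47839835e-04, -1.96188304e-03, -9.99998065e-01]]), 'force': array([ 0.07951302,  0.20092755, -0.27328915]), 'torque': array([-0.02779775, -0.03791938,  0.01459438]), 'grip_width': 0.08526427653637546}
side {'vfov': 43.70991770275466, 'cx': 316.0305726767477, 'cy': 234.66946481838218, 'origin': array([-0.25269654,  1.22801811,  1.05033638]), 'orientation': array([[-0.81746957, -0.32619169,  0.47470253],
       [-0.57582621,  0.48137228, -0.66083652],
       [-0.01294926, -0.8135599 , -0.58133691]])}
top {'vfov': 42.86629808600942, 'cx': 326.3266665503667, 'cy': 236.15997341884565, 'origin': array([0.23931273, 0.11920485, 1.86050851]), 'orientation': array([[-0.02703085, -0.98399068,  0.17615809],
       [-0.99962926,  0.02718376, -0.00154556],
       [-0.00326783, -0.17613456, -0.98436067]])}
wrist {'vfov': 65.78429426734814, 'cx': 317.43789477558994, 'cy': 238.54570080224042, 'mount': array([[ 5.63086689e-04, -9.44682088e-01, -3.27986943e-01,
         8.52213675e-02],
       [ 9.99999827e-01,  4.76001088e-04,  3.45796965e-04,
        -1.25290071e-03],
       [-1.70546057e-04, -3.27987081e-01,  9.44682193e-01,
        -1.80858861e-01],
       [ 0.00000000e+00,  0.00000000e+00,  0.00000000e+00,
         1.00000000e+00]])}
```

View pics/top0.png

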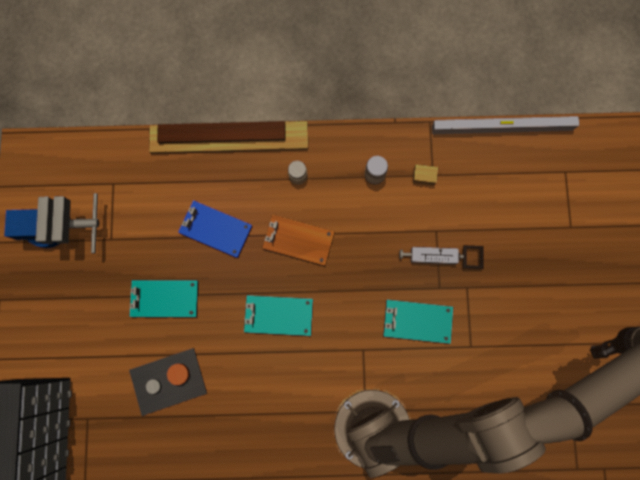

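View pics/side0.png

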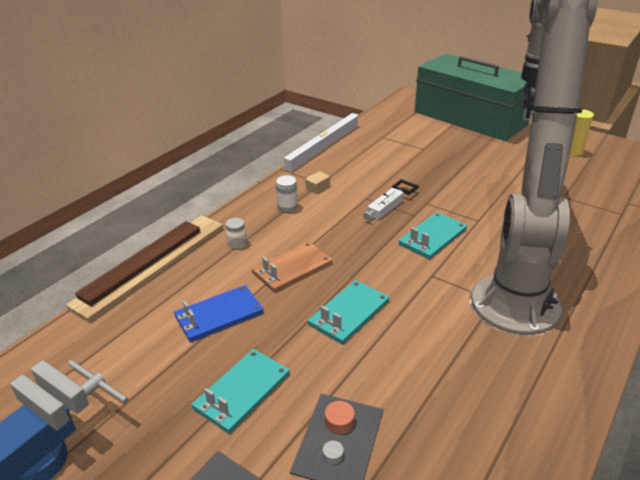

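View pics/wrist0.png

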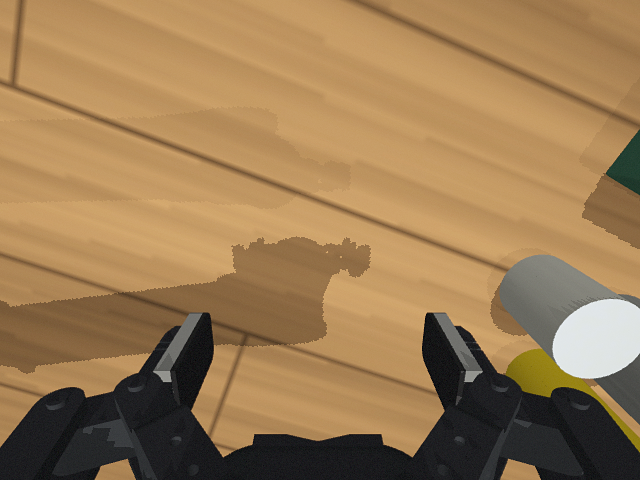

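Candidates for the plank in the top view are: orange (299,240), blue (216,229), and turquoise (164,299), (279,316) and (419,322). Blue and turquoise are ruled out, which leaves the orange one. The gauge is at (436,256), with its head at (404,255) and its D handle at (473,257). I'll check both in close crops.

```bash
cat > h.py <<'E'
import numpy as np, cv2
def ray(d,u,v,pose=None):
    f=240/np.tan(np.radians(d["vfov"])/2)
    r=np.array([(u-d["cx"])/f,(v-d["cy"])/f,1.])
    if "mount" in d:
        M=d["mount"];p,R=pose
        return p+R@M[:3,3], R@(M[:3,:3]@r)
    return d["origin"], d["orientation"]@r
def at(d,u,v,z,pose=None):
    o,r=ray(d,u,v,pose); return o+r*(z-o[2])/r[2]
def proj(d,P,pose=None):
    f=240/np.tan(np.radians(d["vfov"])/2)
    P=np.asarray(P,float)
    if "mount" in d:
        M=d["mount"];p,R=pose
        t=R.T@(P-p); c=M[:3,:3].T@(t-M[:3,3])
    else: c=d["orientation"].T@(P-d["origin"])
    return np.array([d["cx"]+f*c[0]/c[2],d["cy"]+f*c[1]/c[2]])
E
python3 - <<'E'
import cv2,numpy as np
im=cv2.imread("pics/top0.png")
a=cv2.resize(im[205:275,255:345],None,fx=6,fy=6,interpolation=cv2.INTER_CUBIC)
b=cv2.resize(im[235:280,395:490],None,fx=8,fy=8,interpolation=cv2.INTER_CUBIC)
cv2.imwrite("pics/ca.png",a);cv2.imwrite("pics/cb.png",b)
E
```

```text
(no output)
```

View pics/ca.png

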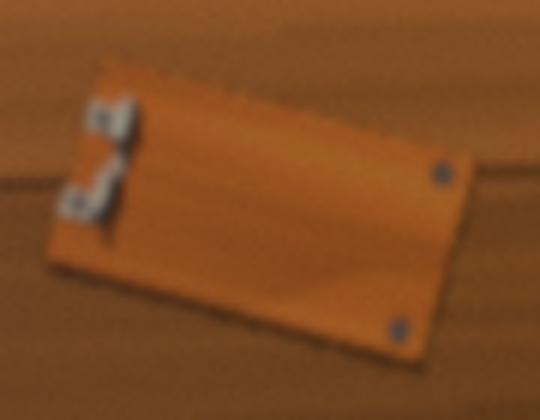

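View pics/cb.png

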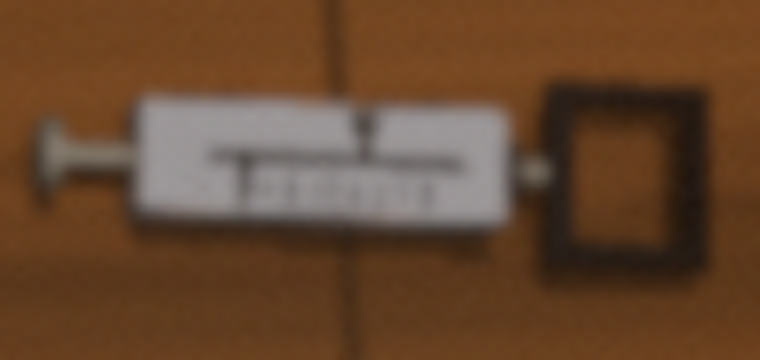

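```bash
python3 - <<'E'
from plant import *
from h import *
d=snapshot("top")
P=[at(d,255+(u-2.5)/6,205+(v-2.5)/6,.018) for u,v in [(107,65),(473,158),(425,362),(48,262)]]
G=[at(d,395+(u-3.5)/8,235+(v-3.5)/8,.036) for u,v in [(140,95),(510,108),(507,228),(133,220)]]
for n,C in(("plank",P),("gauge",G)):
    C=np.array(C)[:,:2]
    x=(C[0]+C[3]-C[1]-C[2])/2; L=np.linalg.norm(x); w=np.linalg.norm((C[0]+C[1]-C[2]-C[3])/2)
    c=C.mean(0); a=np.arctan2(x[1],x[0]); print(n,C.round(4).tolist(),"c",c,"L,w",L,w,"yaw",np.degrees(a))
    if n=="plank": print("origin",c-0.02*x/L, "slot",c+.075*x/L)
for (u,v) in [(245,185),(365,135),(690,180),(45,160)]:
    print(at(d,395+(u-3.5)/8,235+(v-3.5)/8,.039 if v in(185,135) else .024))
print(read_state()["time"])
E
```

```text
plank [[0.6385, 0.2806], [0.5848, 0.0941], [0.4805, 0.1215], [0.5369, 0.3118]] c [0.56017636 0.20200112] L,w 0.19629222482690672 0.1070287920903725 yaw 73.68922028362415
origin [0.55455942 0.18280607] slot [0.58123991 0.27398255]
gauge [[0.5271, -0.1417], [0.5183, -0.281], [0.4728, -0.2769], [0.4797, -0.1366]] c [ 0.49947435 -0.20907007] L,w 0.13997559079112804 0.0467381480363929 yaw 86.7857891013401
[ 0.49135736 -0.17896048  0.039     ]
[ 0.50909466 -0.22514508  0.039     ]
[ 0.4907099  -0.34994554  0.024     ]
[ 0.50507847 -0.10616295  0.024     ]
0.2
```

```bash
cat > plan.py <<'E'
import numpy as np
from scipy.spatial.transform import Rotation as R, Slerp
from plant import *
try: gd=grip_depth
except NameError: gd=None
def down(yaw_y):   # tool down, tool y at yaw (deg)
    y=np.array([np.cos(np.radians(yaw_y)),np.sin(np.radians(yaw_y)),0]); z=np.array([0,0,-1.])
    return np.column_stack([np.cross(y,z),y,z])
def plan(target,yaw,n=8,lead=None):
    s=read_state(); p=s["eef_pos"];R0=s["orientation"];R1=down(yaw)
    sl=Slerp([0,1],R.from_matrix([R0,R1]))
    q=[p+(np.array(target)-p)*i/n for i in range(n+1)]
    print("t",round(s["time"],2),"p",p.round(4),"yaw_y",np.degrees(np.arctan2(R0[1,1],R0[0,1])).round(2),"tilt",np.degrees(np.arccos(-R0[2,2])).round(2),"F",s["force"].round(1),"w",round(s["grip_width"],4),"gd",gd)
    for i in range(n):
        a=sl(i/n);b=sl((i+1)/n)
        d=a.inv().apply(q[i+1]-q[i]); rv=np.degrees((a.inv()*b).as_rotvec())
        print(*[f"{v:.4f}" for v in d],*[f"{v:.2f}" for v in rv],sep=", ")
E
python3 - <<'E'
import plan;plan.plan([0.47,-0.22,0.2],-3.2,12)
import plant;print([x for x in dir(plant) if x[0]!='_'])
E
```

```text
t 0.2 p [ 0.23   -0.6075  0.1932] yaw_y -69.27 tilt 0.07 F [ 0.4 -0.8 -0.2] w 0.0853 gd 0.0187
0.0301, -0.0231, -0.0005, -0.01, -0.00, -5.51
0.0322, -0.0201, -0.0005, -0.01, -0.00, -5.51
0.0340, -0.0169, -0.0006, -0.01, -0.00, -5.51
0.0355, -0.0136, -0.0006, -0.01, -0.00, -5.51
0.0366, -0.0101, -0.0006, -0.01, -0.00, -5.51
0.0374, -0.0066, -0.0006, -0.01, -0.00, -5.51
0.0379, -0.0030, -0.0006, -0.01, -0.00, -5.51
0.0380, 0.0007, -0.0006, -0.01, -0.00, -5.51
0.0377, 0.0043, -0.0006, -0.01, -0.00, -5.51
0.0371, 0.0079, -0.0006, -0.01, -0.00, -5.51
0.0362, 0.0115, -0.0006, -0.01, -0.00, -5.51
0.0349, 0.0149, -0.0006, -0.01, -0.00, -5.51
['IKError', 'grip_depth', 'hand_in', 'read_state', 'snapshot']
```

Request:
move_arm:
  motion: [0.03,-0.023,0,0,0,-5.5,0.032,-0.02,0,0,0,-5.5,0.034,-0.017,0,0,0,-5.5,0.0355,-0.0135,0,0,0,-5.5,0.0365,-0.01,0,0,0,-5.5,0.0375,-0.0065,0,0,0,-5.5,0.038,-0.003,0,0,0,-5.5,0.038,0.001,0,0,0,-5.5]
  hand: 1

```text
time: 1.0
eef_pos: [0.3869, -0.3445, 0.1902]
orientation: [[0.411, 0.911, -0.005], [0.911, -0.411, -0.001], [-0.003, -0.004, -1.0]]
force: [0.3, -0.1, 0.8]
grip_width: 0.0854
```

```bash
python3 - <<'E'
import plan;plan.plan([0.499,-0.24,0.2],-3.2,7)
E
```

```text
t 1.0 p [ 0.3869 -0.3445  0.1902] yaw_y -24.29 tilt 0.31 F [ 0.3 -0.1  0.8] w 0.0854 gd 0.0187
0.0202, 0.0084, -0.0015, -0.04, 0.02, -3.01
0.0197, 0.0095, -0.0015, -0.04, 0.02, -3.01
0.0192, 0.0105, -0.0015, -0.04, 0.02, -3.01
0.0186, 0.0115, -0.0015, -0.04, 0.02, -3.01
0.0180, 0.0125, -0.0014, -0.04, 0.02, -3.01
0.0173, 0.0134, -0.0014, -0.04, 0.02, -3.01
0.0166, 0.0143, -0.0014, -0.04, 0.02, -3.01
```

Request:
move_arm:
  motion: [0.025,0.008,-0.001,0,0,-3,0.025,0.009,-0.001,0,0,-3,0.0245,0.01,-0.001,0,0,-3,0.024,0.011,-0.001,0,0,-3,0.023,0.012,-0.001,0,0,-3,0.022,0.013,-0.001,0,0,-3,0.021,0.014,-0.001,0,0,-3,0,0,0,0,0,0]

```text
time: 1.8
eef_pos: [0.5101, -0.1906, 0.1965]
orientation: [[0.03, 1.0, -0.004], [1.0, -0.03, 0.002], [0.001, -0.004, -1.0]]
force: [-0.4, 0.6, 0.1]
grip_width: 0.0855
```

```bash
cat > look.py <<'E'
import sys
from h import *
from plant import *
import pickle
def look(name,cam="wrist"):
    s=read_state(); d=snapshot(cam); d["pose"]=(s["eef_pos"],s["orientation"])
    cv2.imwrite(f"pics/{name}.png",d["img"][:,:,::-1]); pickle.dump(d,open(f"pics/{name}.pkl","wb"))
    return d
if __name__=="__main__":
    look(*sys.argv[1:])
E
python3 look.py w1; python3 -c "
import plan;plan.plan([.4995,-.209,.12],-3.2,8)"
```

```text
t 1.85 p [ 0.5087 -0.1928  0.1962] yaw_y -1.89 tilt 0.35 F [-0.3 -0.6 -1.2] w 0.0856 gd 0.0187
-0.0021, -0.0010, 0.0095, -0.04, 0.00, 0.16
-0.0021, -0.0010, 0.0095, -0.04, 0.00, 0.16
-0.0021, -0.0010, 0.0095, -0.04, 0.00, 0.16
-0.0021, -0.0010, 0.0095, -0.04, 0.00, 0.16
-0.0021, -0.0010, 0.0095, -0.04, 0.00, 0.16
-0.0021, -0.0010, 0.0095, -0.04, 0.00, 0.16
-0.0021, -0.0010, 0.0095, -0.04, 0.00, 0.16
-0.0021, -0.0010, 0.0095, -0.04, 0.00, 0.16
```

View pics/w1.png

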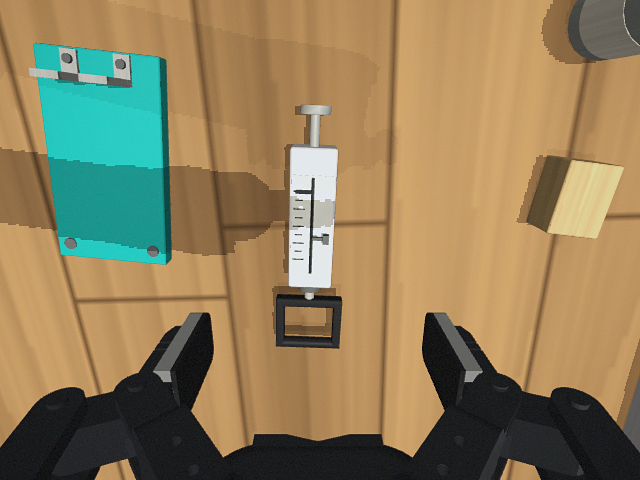

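The gauge is clear. The box top spans rows 146–288 and columns 288–338, the pointer is at (303,191), the marker at (320,239) and the handle crossbar at (310,345). The picture's up direction is the head.

```bash
python3 - <<'E'
from h import *
import pickle
d=pickle.load(open("pics/w1.pkl","rb"));p=d["pose"]
im=d["img"];cv2.imwrite("pics/w1c.png",cv2.resize(im[95:355,265:350],None,fx=2.3,fy=2.3,interpolation=cv2.INTER_CUBIC)[:,:,::-1])
C=np.array([at(d,u,v,.036,p) for u,v in [(291,146),(338,147),(331,288),(288,287)]])[:,:2]
x=(C[0]+C[1]-C[2]-C[3])/2; L=np.linalg.norm(x);ex=x/L
print(C.mean(0),L,np.linalg.norm((C[0]+C[3]-C[1]-C[2])/2),np.degrees(np.arctan2(x[1],x[0])))
c=C.mean(0)
for u,v,z in [(302,191,.039),(322,239,.039),(310,345,.024),(316,109,.024)]:
    q=at(d,u,v,z,p)[:2]-c; print((q@ex).round(4),(q@np.array([-ex[1],ex[0]])).round(4))
E
```

```text
[ 0.50372243 -0.20543826] 0.14029039196350163 0.04301506329852615 86.10243134435764
0.0299 0.0101
-0.0163 -0.0104
-0.1474 -0.0027
0.102 -0.0
```

View pics/w1c.png

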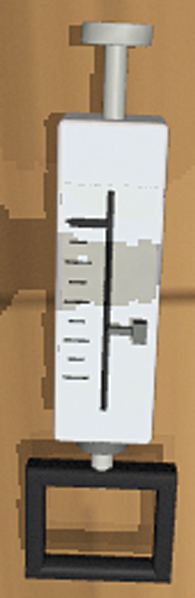

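```bash
python3 -c "
import plan;plan.plan([.5035,-.2055,.05],-3.7,7)"
```

```text
t 1.85 p [ 0.5087 -0.1928  0.1962] yaw_y -1.89 tilt 0.35 F [-0.3 -0.6 -1.2] w 0.0856 gd 0.0187
-0.0018, -0.0006, 0.0209, -0.05, 0.00, 0.26
-0.0018, -0.0006, 0.0209, -0.05, 0.00, 0.26
-0.0018, -0.0006, 0.0209, -0.05, 0.00, 0.26
-0.0018, -0.0006, 0.0209, -0.05, 0.00, 0.26
-0.0018, -0.0006, 0.0209, -0.05, 0.00, 0.26
-0.0019, -0.0006, 0.0209, -0.05, 0.00, 0.26
-0.0019, -0.0006, 0.0209, -0.05, 0.00, 0.26
```

Request:
move_arm:
  motion: [-0.002,-0.0006,0.024,0,0,0.3,-0.002,-0.0006,0.024,0,0,0.3,-0.002,-0.0006,0.024,0,0,0.3,-0.002,-0.0006,0.024,0,0,0.3,-0.002,-0.0006,0.024,-0.2,0,0.3,-0.002,-0.0006,0.02,-0.1,0,0.3,-0.002,-0.0006,0.01,0,0,0.3,0,0,0,0,0,0]

```text
time: 2.65
eef_pos: [0.4963, -0.2195, 0.0413]
orientation: [[0.089, 0.996, -0.004], [0.996, -0.089, -0.008], [-0.009, -0.003, -1.0]]
force: [0.4, 0.5, -0.1]
grip_width: 0.0852
```

```bash
python3 look.py w2; python3 -c "
import plan;plan.plan([.5035,-.2055,.010],-3.7,4)"
```

```text
t 2.7 p [ 0.497  -0.2195  0.042 ] yaw_y -5.1 tilt 0.53 F [ 0.5  0.1 -0.4] w 0.0853 gd 0.0187
0.0037, 0.0013, 0.0080, -0.03, 0.13, -0.35
0.0037, 0.0014, 0.0080, -0.03, 0.13, -0.35
0.0037, 0.0014, 0.0080, -0.03, 0.13, -0.35
0.0036, 0.0014, 0.0080, -0.03, 0.13, -0.35
```

View pics/w2.png

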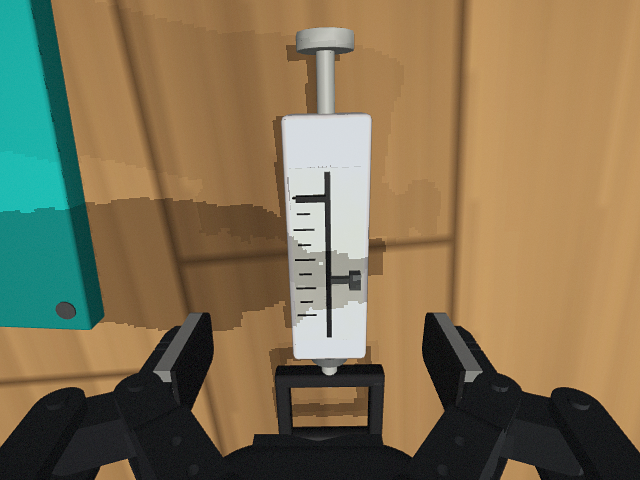

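```bash
python3 - <<'E'
from h import *
import pickle
d=pickle.load(open("pics/w2.pkl","rb"));p=d["pose"]
C=np.array([at(d,u,v,.036,p) for u,v in [(282,116),(371,115),(365,358),(293,359)]])[:,:2]
x=(C[0]+C[1]-C[2]-C[3])/2; L=np.linalg.norm(x);ex=x/L
print(C.mean(0),L,np.linalg.norm((C[0]+C[3]-C[1]-C[2])/2),np.degrees(np.arctan2(x[1],x[0])))
c=C.mean(0)
for u,v,z in [(305,198.5,.039),(345,280,.039),(326,40,.024)]:
    q=at(d,u,v,z,p)[:2]-c; print((q@ex).round(4),(q@np.array([-ex[1],ex[0]])).round(4))
print(proj(d,p[0],p))
E
```

```text
[ 0.5031539  -0.20582478] 0.1383559265974118 0.04268393228507122 86.0093284514985
0.0299 0.0113
-0.0158 -0.0091
0.1029 -0.0004
[317.44451774 279.40949647]
```

Request:
move_arm:
  motion: [0.0035,0.0013,0.008,0,0.1,-0.3,0.0035,0.0013,0.008,0,0.1,-0.3,0.0035,0.0013,0.008,0,0.1,-0.3,0.003,0.0013,0.007,0,0.1,-0.2,0,0,0,0,0,0,0,0,0,0,0,0,0,0,0,0,0,0,0,0,0,0,0,0]

```text
time: 3.5
eef_pos: [0.5073, -0.206, 0.0117]
orientation: [[0.067, 0.998, 0.004], [0.998, -0.067, -0.004], [-0.003, 0.004, -1.0]]
force: [-0.3, -0.5, 0.6]
grip_width: 0.0851
```

Request:
move_arm:
  motion: [0,0,0,0,0,0,0,0,0,0,0,0,0,0,0,0,0,0,0,0,0,0,0,0,0,0,0,0,0,0,0,0,0,0,0,0,0,0,0,0,0,0,0,0,0,0,0,0]
  hand: 0.2
  squeeze: 50

```text
time: 4.3
eef_pos: [0.5076, -0.2067, 0.0125]
orientation: [[0.068, 0.998, 0.005], [0.998, -0.068, -0.004], [-0.004, 0.006, -1.0]]
force: [0.8, 0.6, -0.1]
grip_width: 0.017
```

```bash
python3 look.py w3; python3 -c "
import plan;plan.plan([.50,-.2,.11],-3.7,4)"
```

```text
t 4.35 p [ 0.5075 -0.2067  0.0125] yaw_y -3.89 tilt 0.39 F [ 0.3 -0.1  0.2] w 0.0169 gd 0.0187
0.0015, -0.0019, -0.0244, 0.08, 0.06, -0.05
0.0015, -0.0019, -0.0244, 0.08, 0.06, -0.05
0.0015, -0.0019, -0.0244, 0.08, 0.06, -0.05
0.0015, -0.0020, -0.0244, 0.08, 0.06, -0.05
```

View pics/w3.png

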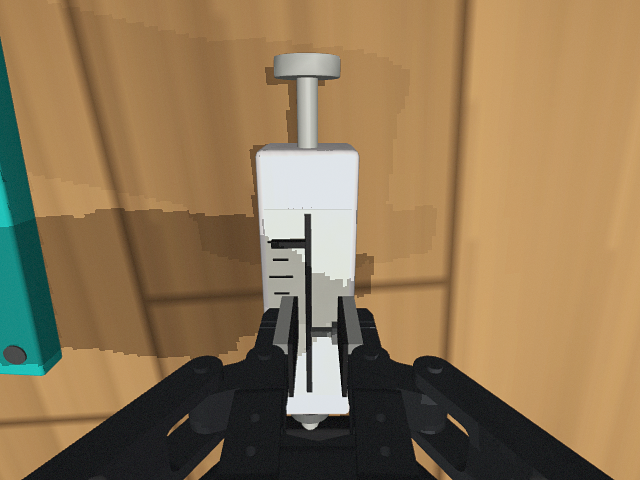

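```bash
python3 look.py s3 side; python3 - <<'E'
from h import *
import pickle
d=pickle.load(open("pics/w3.pkl","rb"));p=d["pose"]
for u,v in [(257,150),(357,150),(287,413),(349,413)]: print(at(d,u,v,.036,p))
print(at(d,307,67,.024,p))
im=cv2.imread("pics/s3.png");cv2.imwrite("pics/s3c.png",cv2.resize(im[120:270,330:480],None,fx=4,fy=4,interpolation=cv2.INTER_CUBIC))
E
```

```text
[ 0.48727011 -0.13480883  0.036     ]
[ 0.5285432  -0.13761866  0.036     ]
[ 0.48658404 -0.2732495   0.036     ]
[ 0.51982143 -0.27567858  0.036     ]
[ 0.51012857 -0.10383996  0.024     ]
```

View pics/s3c.png

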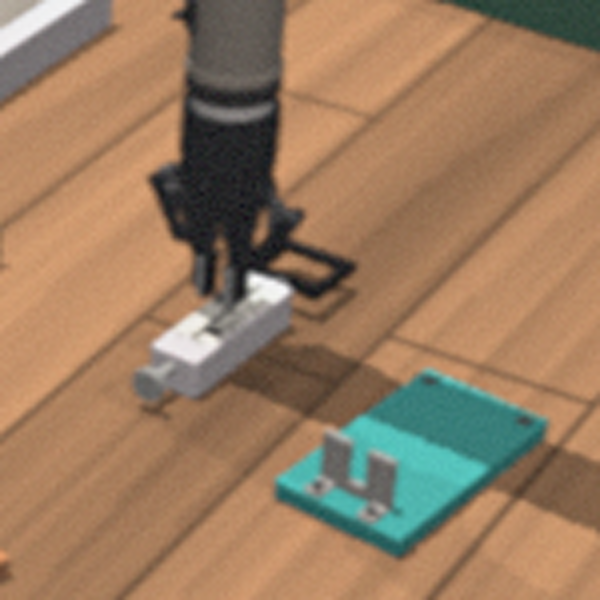

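```bash
python3 - <<'E'
from h import *
import pickle
d=pickle.load(open("pics/s3.pkl","rb"))
for z in (.0125,.036,.045,.054,.06):
    for x in (.495,.52): print(z,x,((proj(d,[x,-.207,z])-[330,120])*4).round(0))
im=cv2.imread("pics/s3.png");cv2.imwrite("pics/s3d.png",cv2.resize(im[160:220,360:420],None,fx=10,fy=10,interpolation=cv2.INTER_CUBIC))
E
```

```text
0.0125 0.495 [231. 345.]
0.0125 0.52 [204. 336.]
0.036 0.495 [233. 320.]
0.036 0.52 [205. 311.]
0.045 0.495 [233. 311.]
0.045 0.52 [206. 301.]
0.054 0.495 [234. 301.]
0.054 0.52 [206. 292.]
0.06 0.495 [234. 294.]
0.06 0.52 [207. 285.]
```

View pics/s3d.png

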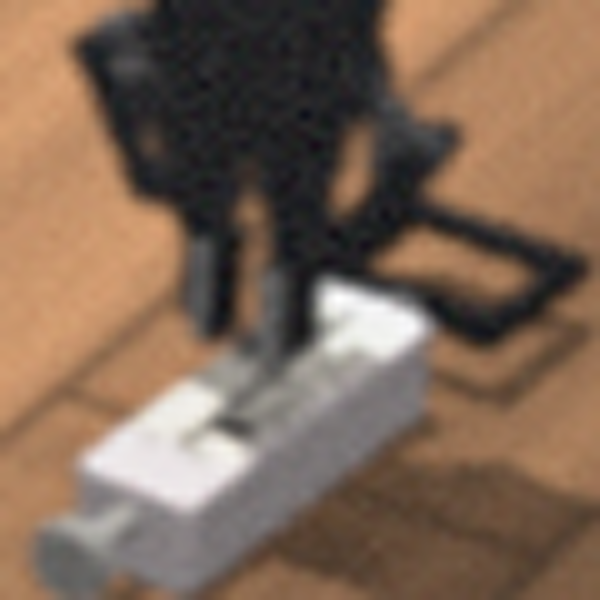

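The fingers shut above the box. Both the side and wrist views put the real fingertips about 41 mm short of the reported TCP (tips at z≈0.053 while the TCP reads 0.0125). The box wasn't touched. I'll reopen, centre and go about 46 mm lower, watching the force and the pictures.

Request:
move_arm:
  motion: [0,0,0,0,0,0,0,-0.002,0,0,0,0,0,-0.002,0,0,0,0,0,0,0,0,0,0,0,0,0.008,0,0,0,0,0,0.008,0,0,0,0,0,0.008,0,0,0,0,0,0,0,0,0]
  hand: 1

```text
time: 5.2
eef_pos: [0.5028, -0.2064, -0.014]
orientation: [[0.068, 0.998, 0.004], [0.998, -0.068, -0.004], [-0.004, 0.005, -1.0]]
force: [0.0, 0.6, 0.1]
grip_width: 0.0857
```

```bash
python3 look.py w4; python3 look.py s4 side; python3 -c "
import plan;plan.plan([.5033,-.2058,-.034],-3.95,4)
import cv2
im=cv2.imread('pics/s4.png');w=cv2.imread('pics/w4.png')
import numpy as np
a=cv2.resize(im[150:220,350:430],(480,420),interpolation=cv2.INTER_CUBIC)
cv2.imwrite('pics/c4.png',np.hstack([a[:, :],cv2.resize(w,None,fx=.5,fy=.5)[:240][:, :, :].repeat(1,0) if 0 else cv2.copyMakeBorder(cv2.resize(w,(320,240)),0,180,0,0,0)]))"
```

```text
t 5.3 p [ 0.5037 -0.2067 -0.013 ] yaw_y -3.9 tilt 0.44 F [ 0.1 -0.5 -0.2] w 0.0855 gd 0.0187
0.0002, -0.0001, 0.0053, 0.09, 0.06, 0.01
0.0002, -0.0001, 0.0053, 0.09, 0.06, 0.01
0.0002, -0.0001, 0.0053, 0.09, 0.06, 0.01
0.0002, -0.0001, 0.0053, 0.09, 0.06, 0.01
```

View pics/c4.png

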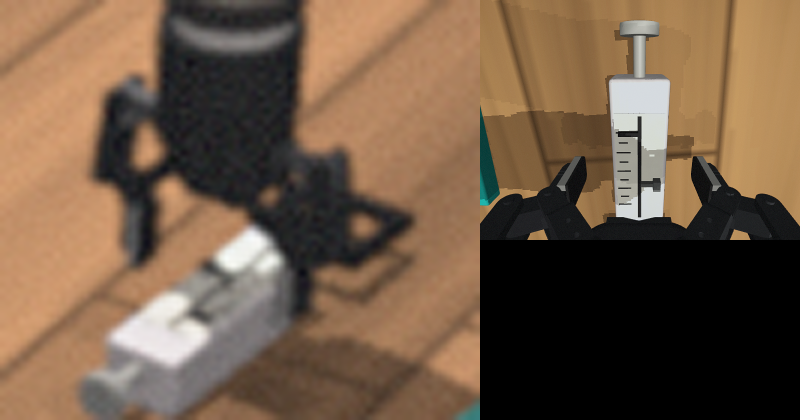

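Request:
move_arm:
  motion: [0,0,0.005,0,0,0,0,0,0.005,0,0,0,0,0,0.005,0,0,0,0,0,0.006,0,0,0,0,0,0,0,0,0,0,0,0,0,0,0,0,0,0,0,0,0,0,0,0,0,0,0]

```text
time: 6.1
eef_pos: [0.5046, -0.2069, -0.0354]
orientation: [[0.068, 0.998, 0.007], [0.998, -0.068, -0.005], [-0.005, 0.008, -1.0]]
force: [0.4, 0.5, -0.2]
grip_width: 0.0852
```

Request:
move_arm:
  motion: [0,0,0,0,0,0,0,0,0,0,0,0,0,0,0,0,0,0,0,0,0,0,0,0,0,0,0,0,0,0,0,0,0,0,0,0,0,0,0,0,0,0,0,0,0,0,0,0]
  hand: 0.2
  squeeze: 50

```text
time: 6.9
eef_pos: [0.5047, -0.2071, -0.0347]
orientation: [[0.068, 0.998, 0.008], [0.998, -0.068, -0.006], [-0.005, 0.008, -1.0]]
force: [-0.7, -0.6, -0.2]
grip_width: 0.0431
```

```bash
python3 look.py w5;  python3 -c "
import plan;plan.plan([.5033,-.2058,.1],-3.95,8)"
```

```text
t 6.95 p [ 0.5047 -0.2071 -0.0347] yaw_y -3.9 tilt 0.54 F [-0.4 -0.2  0.5] w 0.0436 gd 0.0187
0.0001, -0.0001, -0.0168, 0.06, 0.04, 0.01
0.0001, -0.0001, -0.0168, 0.06, 0.04, 0.01
0.0001, -0.0001, -0.0168, 0.06, 0.04, 0.01
0.0001, -0.0001, -0.0168, 0.06, 0.04, 0.01
0.0001, -0.0001, -0.0168, 0.06, 0.04, 0.01
0.0001, -0.0001, -0.0168, 0.06, 0.04, 0.01
0.0001, -0.0002, -0.0168, 0.06, 0.04, 0.01
0.0001, -0.0002, -0.0168, 0.06, 0.04, 0.01
```

View pics/w5.png

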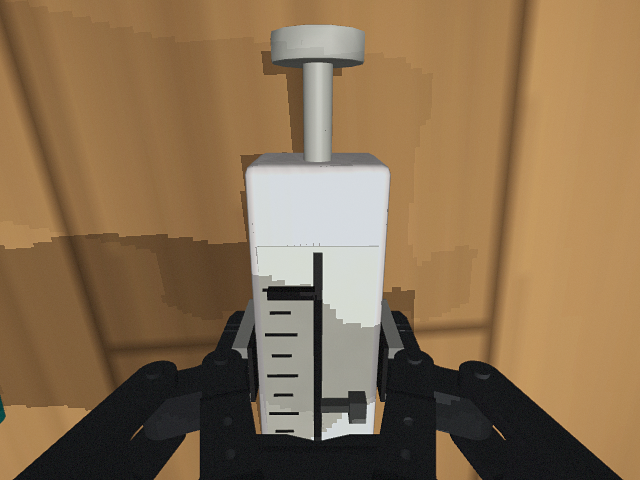

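```bash
python3 - <<'E'
from h import *
import pickle
d=pickle.load(open("pics/w5.pkl","rb"));p=d["pose"]
pts=[at(d,u,v,z,p) for u,v,z in [(248,168,.036),(388,168,.036),(318,55,.024),(272,293,.039),(350,406,.039)]]
for q in pts: print(q.round(4),(p[1].T@(q-p[0])).round(4))
E
```

```text
[ 0.4886 -0.1356  0.036 ] [ 0.0699 -0.0204 -0.0712]
[ 0.5296 -0.1384  0.036 ] [ 0.0698  0.0207 -0.0709]
[ 0.5113 -0.1057  0.024 ] [ 1.013e-01  1.000e-04 -5.920e-02]
[ 0.4917 -0.1754  0.039 ] [ 0.0304 -0.0146 -0.074 ]
[ 0.5149 -0.223   0.039 ] [-0.0156  0.0119 -0.0736]
```

Request:
move_arm:
  motion: [0,0,-0.02,0,0,0,0,0,-0.03,0,0,0,0,0,-0.035,0,0,0,0.02,0,-0.035,0,0,0,0.03,0,-0.015,0,0,0,0.04,0,0,0,0,0,0.045,0,0,0,0,0,0.045,0,0,0,0,0]

```text
time: 7.75
eef_pos: [0.5077, -0.0298, 0.0966]
orientation: [[0.087, 0.996, -0.01], [0.996, -0.087, -0.003], [-0.004, -0.01, -1.0]]
force: [1.5, 0.2, -5.2]
grip_width: 0.0432
```

```bash
python3 -c "
import plan;plan.plan([.550,.165,.105],-16.3,8)"
```

```text
t 7.75 p [ 0.5077 -0.0298  0.0966] yaw_y -4.98 tilt 0.6 F [ 1.5  0.2 -5.2] w 0.0432 gd 0.0187
0.0247, 0.0031, -0.0012, -0.06, 0.04, 1.42
0.0248, 0.0025, -0.0012, -0.06, 0.04, 1.42
0.0248, 0.0019, -0.0011, -0.06, 0.04, 1.42
0.0249, 0.0013, -0.0011, -0.06, 0.04, 1.42
0.0249, 0.0007, -0.0011, -0.06, 0.04, 1.42
0.0249, 0.0001, -0.0011, -0.06, 0.04, 1.42
0.0249, -0.0005, -0.0011, -0.06, 0.04, 1.42
0.0249, -0.0012, -0.0011, -0.06, 0.04, 1.42
```

Request:
move_arm:
  motion: [0.025,0.003,-0.001,0,0,1.4,0.025,0.0025,-0.001,0,0,1.4,0.025,0.002,-0.001,0,0,1.4,0.025,0.0013,-0.001,0,0,1.4,0.025,0.0007,-0.001,0,0,1.4,0.022,0,-0.001,0,0,1.4,0.015,0,-0.001,0,0,1.4,0,0,0,0,0,0]

```text
time: 8.55
eef_pos: [0.5313, 0.144, 0.0939]
orientation: [[0.248, 0.968, -0.028], [0.969, -0.248, -0.001], [-0.008, -0.027, -1.0]]
force: [0.1, 0.1, -5.0]
grip_width: 0.043
```

```bash
python3 look.py w6;  python3 -c "
import plan;plan.plan([.550,.165,.105],-16.3,1)"
```

```text
t 8.6 p [0.5308 0.1421 0.0935] yaw_y -14.42 tilt 1.69 F [-0.9 -0.9 -5. ] w 0.0435 gd 0.0187
0.0269, 0.0126, -0.0121, -1.59, 0.59, 1.89
```

View pics/w6.png

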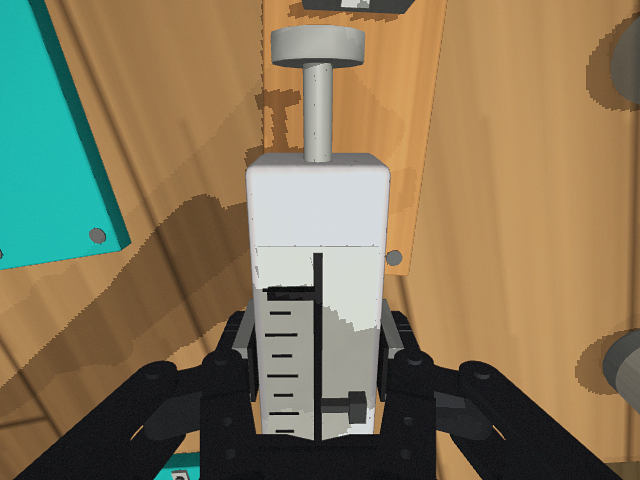

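```bash
python3 -c "
import plan;plan.plan([.556,.183,.18],-16.3,6)"
```

```text
t 8.6 p [0.5308 0.1421 0.0935] yaw_y -14.42 tilt 1.69 F [-0.9 -0.9 -5. ] w 0.0435 gd 0.0187
0.0075, 0.0020, -0.0145, -0.26, 0.10, 0.31
0.0075, 0.0020, -0.0145, -0.26, 0.10, 0.31
0.0076, 0.0020, -0.0145, -0.26, 0.10, 0.31
0.0076, 0.0020, -0.0145, -0.26, 0.10, 0.31
0.0077, 0.0021, -0.0145, -0.26, 0.10, 0.31
0.0077, 0.0021, -0.0144, -0.26, 0.10, 0.31
```

Request:
move_arm:
  motion: [0.0075,0.002,-0.0145,-0.26,0.1,0.3,0.0075,0.002,-0.0145,-0.26,0.1,0.3,0.0075,0.002,-0.0145,-0.26,0.1,0.3,0.0075,0.002,-0.0145,-0.26,0.1,0.3,0.0075,0.002,-0.0145,-0.26,0.1,0.3,0.0075,0.002,-0.0145,-0.26,0.1,0.3,0,0,0,0,0,0,0,0,0,0,0,0]

```text
time: 9.4
eef_pos: [0.5585, 0.1814, 0.1893]
orientation: [[0.286, 0.958, 0.004], [0.958, -0.286, -0.001], [0.0, 0.005, -1.0]]
force: [0.1, -0.5, -4.6]
grip_width: 0.0435
```

```bash
python3 look.py w7;  python3 -c "
import plan;plan.plan([.556,.183,.18],-16.3,1)"
```

```text
t 9.45 p [0.5588 0.1817 0.1894] yaw_y -16.64 tilt 0.29 F [ 0.4  0.6 -4.3] w 0.0432 gd 0.0187
0.0005, -0.0031, 0.0094, 0.29, -0.05, -0.34
```

View pics/w7.png

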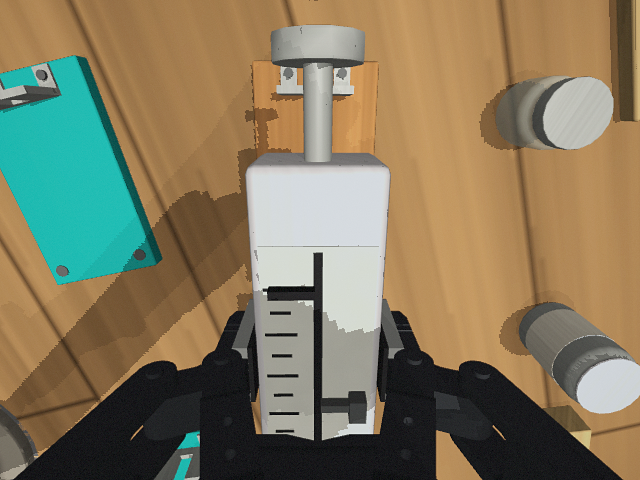

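```bash
python3 - <<'E'
import cv2
im=cv2.imread("pics/w7.png");cv2.imwrite("pics/w7c.png",cv2.resize(im[45:185,240:390],None,fx=5,fy=4,interpolation=cv2.INTER_CUBIC))
E
```

```text
(no output)
```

View pics/w7c.png

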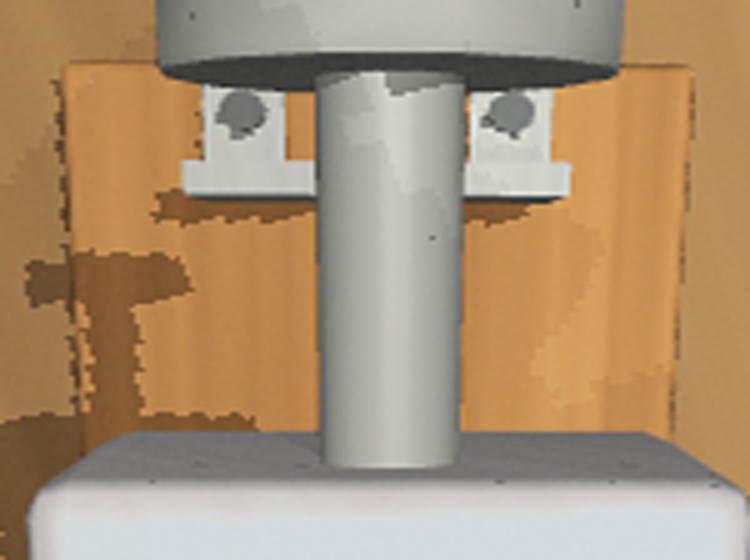

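```bash
cat > meas.py <<'E'
from h import *
def plank(d,corn,plate,p):
    A,B,Cc,D=[at(d,u,v,.018,p)[:2] for u,v in corn]  # left far, right far, left low, right low
    PL,PR=[at(d,u,v,.060,p)[:2] for u,v in plate]
    for n,v in(("far",A-B),("plate",PL-PR)): print(n,np.linalg.norm(v).round(4),"yaw x",(np.degrees(np.arctan2(v[1],v[0]))-90).round(2))
    for n,v in(("L",A-Cc),("R",B-D)): print(n,"yaw",np.degrees(np.arctan2(v[1],v[0])).round(2))
    print("far mid",((A+B)/2).round(4),"plate mid (x=92..98)",((PL+PR)/2).round(4))
E
python3 - <<'E'
from meas import *
import pickle
d=pickle.load(open("pics/w7.pkl","rb"));p=d["pose"]
plank(d,[(252.4,61),(378.4,61.5),(256.6,152.5),(374.4,152.5)],[(276.6,93.2),(354.2,93.2)],p)
E
```

```text
far 0.1086 yaw x 73.21
plate 0.0604 yaw x 73.4
L yaw 72.99
R yaw 73.7
far mid [0.5933 0.3019] plate mid (x=92..98) [0.5854 0.2757]
```

```bash
python3 -c "
import plan;plan.plan([.561,.194,.05],-16.65,6)"
```

```text
t 9.45 p [0.5588 0.1817 0.1894] yaw_y -16.64 tilt 0.29 F [ 0.4  0.6 -4.3] w 0.0432 gd 0.0187
0.0021, -0.0003, 0.0232, 0.05, -0.01, 0.00
0.0021, -0.0003, 0.0232, 0.05, -0.01, 0.00
0.0021, -0.0003, 0.0232, 0.05, -0.01, 0.00
0.0021, -0.0003, 0.0232, 0.05, -0.01, 0.00
0.0021, -0.0003, 0.0232, 0.05, -0.01, 0.00
0.0021, -0.0003, 0.0232, 0.05, -0.01, 0.00
```

Request:
move_arm:
  motion: [0.002,0,0.018,0,0,0,0.002,0,0.022,0,0,0,0.002,0,0.023,0,0,0,0.002,0,0.022,0,0,0,0.002,0,0.02,0,0,0,0.002,0,0.015,0,0,0,0,0,0.008,0,0,0,0,0,0,0,0,0]

```text
time: 10.25
eef_pos: [0.56, 0.188, 0.0526]
orientation: [[0.29, 0.957, -0.002], [0.957, -0.29, -0.006], [-0.007, -0.0, -1.0]]
force: [-0.7, -0.7, -5.1]
grip_width: 0.043
```

```bash
python3 look.py w8;  python3 -c "
import plan;plan.plan([.561,.194,.035],-16.65,1)"
```

```text
t 10.3 p [0.5604 0.1882 0.0533] yaw_y -16.88 tilt 0.33 F [ 0.7 -1.3 -3.9] w 0.0436 gd 0.0187
0.0058, -0.0011, 0.0182, 0.03, 0.33, -0.23
```

View pics/w8.png

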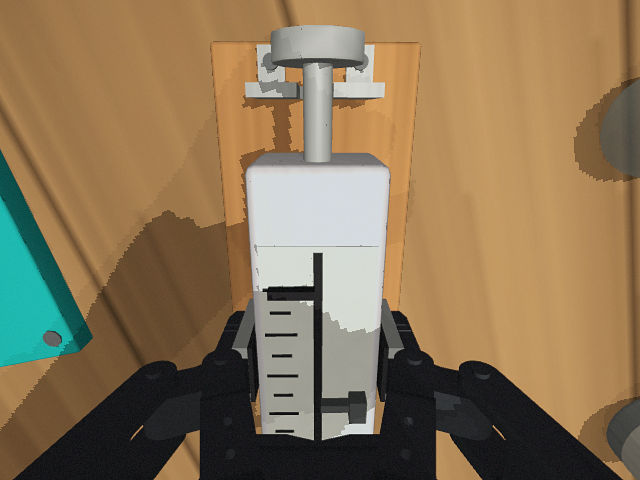

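```bash
python3 - <<'E'
import cv2
im=cv2.imread("pics/w8.png");cv2.imwrite("pics/w8c.png",cv2.resize(im[30:180,200:430],None,fx=3.4,fy=3.4,interpolation=cv2.INTER_CUBIC))
from meas import *
import pickle
d=pickle.load(open("pics/w8.pkl","rb"));p=d["pose"]
plank(d,[(211,42.5),(420.5,42.5),(232,300),(401.5,300)],[(245.8,97),(384.3,97)],p)
t=lambda q:p[1].T@(np.r_[q,.06]-p[0])
E
```

```text
far 0.1084 yaw x 73.16
plate 0.0603 yaw x 73.16
L yaw 72.89
R yaw 73.75
far mid [0.5932 0.3018] plate mid (x=92..98) [0.5851 0.2757]
```

View pics/w8c.png

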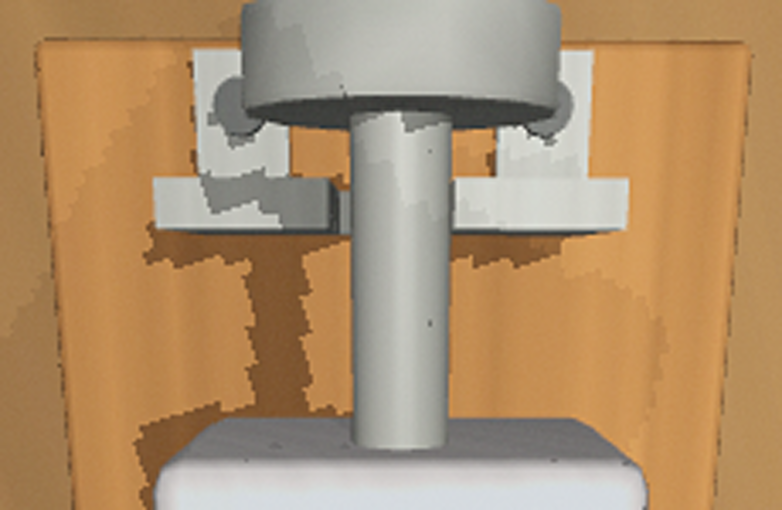

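Request:
move_arm:
  motion: [0.002,-0.001,0.006,0,0.1,0,0.002,-0.0005,0.007,0,0.1,0,0.002,0,0.007,0,0.1,0,0.0005,0,0.005,0,0,0,0,0,0.003,0,0,0,0,0,0,0,0,0,0,0,0,0,0,0,0,0,0,0,0,0]

```text
time: 11.1
eef_pos: [0.5639, 0.1964, 0.0262]
orientation: [[0.291, 0.957, 0.007], [0.957, -0.291, 0.002], [0.004, 0.006, -1.0]]
force: [0.0, 0.5, -4.6]
grip_width: 0.0435
```

```bash
python3 look.py w9;  python3 -c "
import plan;plan.plan([.5607,.1943,-.016],-16.75,5)
import cv2
im=cv2.imread('pics/w9.png');cv2.imwrite('pics/w9c.png',cv2.resize(im[0:180,200:430],None,fx=3.4,fy=3.4,interpolation=cv2.INTER_CUBIC))"
```

```text
t 11.15 p [0.564  0.1964 0.0263] yaw_y -16.9 tilt 0.41 F [ 0.1 -0.4 -4. ] w 0.0433 gd 0.0187
-0.0006, -0.0006, 0.0085, 0.07, -0.04, -0.03
-0.0006, -0.0006, 0.0085, 0.07, -0.04, -0.03
-0.0006, -0.0005, 0.0085, 0.07, -0.04, -0.03
-0.0006, -0.0005, 0.0085, 0.07, -0.04, -0.03
-0.0006, -0.0005, 0.0085, 0.07, -0.04, -0.03
```

View pics/w9c.png

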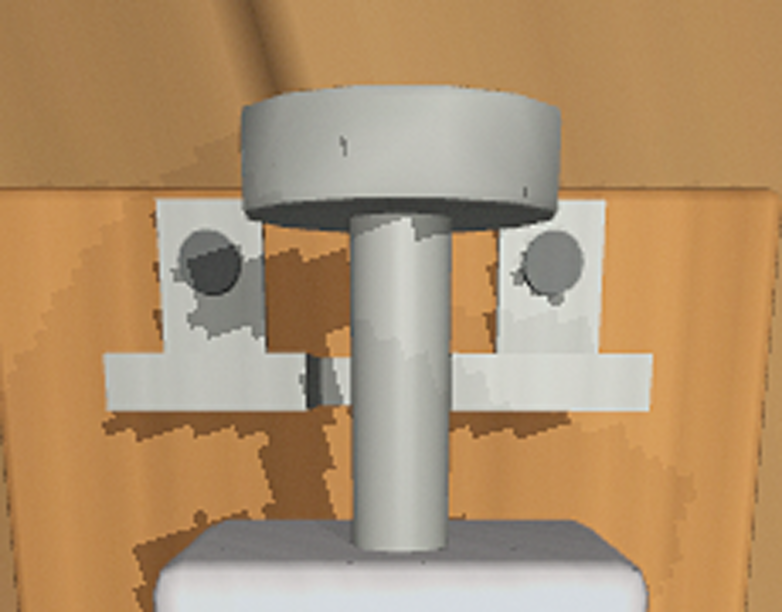

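Request:
move_arm:
  motion: [-0.001,-0.001,0.002,0,0,0,-0.001,-0.001,0.002,0,0,0,-0.001,-0.001,0.002,0,0,0,0,0,0.001,0,0,0,0,0,0,0,0,0,0,0,0,0,0,0,0,0,0,0,0,0,0,0,0,0,0,0]

```text
time: 11.95
eef_pos: [0.5603, 0.1942, 0.0191]
orientation: [[0.291, 0.957, 0.008], [0.957, -0.291, 0.002], [0.004, 0.007, -1.0]]
force: [-0.2, 0.6, -4.7]
grip_width: 0.0431
```

```bash
python3 look.py w10;  python3 -c "
import plan;plan.plan([.5607,.1943,-.016],-16.75,5)
import cv2
im=cv2.imread('pics/w10.png');cv2.imwrite('pics/w10c.png',cv2.resize(im[0:180,200:430],None,fx=3.4,fy=3.4,interpolation=cv2.INTER_CUBIC))"
```

```text
t 12.0 p [0.5604 0.1942 0.0192] yaw_y -16.92 tilt 0.46 F [-0.4  0.5 -4.6] w 0.0433 gd 0.0187
0.0000, 0.0000, 0.0070, 0.08, -0.05, -0.03
0.0000, 0.0000, 0.0070, 0.08, -0.05, -0.03
0.0000, 0.0000, 0.0070, 0.08, -0.05, -0.03
0.0000, 0.0000, 0.0070, 0.08, -0.05, -0.03
0.0000, 0.0000, 0.0070, 0.08, -0.05, -0.03
```

View pics/w10c.png

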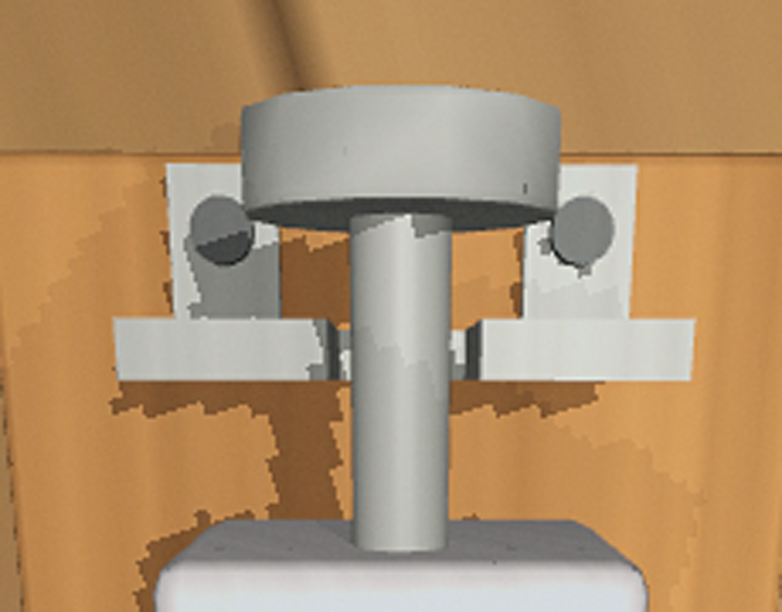

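The slot is now centred on the neck (plate middle column 403, neck 400 in the crop), so I'll lower the gauge.

Request:
move_arm:
  motion: [0,0,0.006,0.1,0,0,0,0,0.006,0.1,-0.1,0,0,0,0.006,0.1,-0.1,0,0,0,0.006,0.1,0,0,0,0,0.005,0,0,0,0,0,0,0,0,0,0,0,0,0,0,0,0,0,0,0,0,0]

```text
time: 12.8
eef_pos: [0.5601, 0.1941, -0.0133]
orientation: [[0.291, 0.957, -0.002], [0.957, -0.291, 0.0], [-0.0, -0.002, -1.0]]
force: [-1.0, -0.2, -4.7]
grip_width: 0.0432
```

```bash
python3 look.py w11;  python3 -c "
import plan;plan.plan([.5607,.1943,-.016],-16.75,1)
import cv2
im=cv2.imread('pics/w11.png');cv2.imwrite('pics/w11c.png',cv2.resize(im[0:180,200:430],None,fx=3.4,fy=3.4,interpolation=cv2.INTER_CUBIC))"
```

```text
t 12.85 p [ 0.5602  0.1941 -0.0132] yaw_y -16.92 tilt 0.09 F [ 0.1 -0.5 -5.1] w 0.0433 gd 0.0187
0.0003, 0.0004, 0.0028, -0.09, 0.01, -0.17
```

View pics/w11c.png

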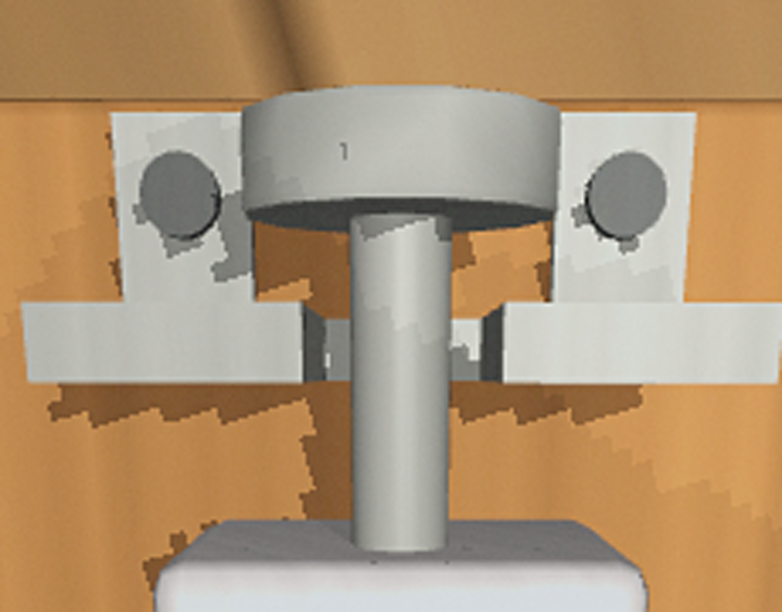

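Request:
move_arm:
  motion: [0,0,0.001,0,0,0,0,0,0.001,0,0,0,0,0,0.001,0,0,0,0,0,0.0005,0,0,0,0,0,0,0,0,0,0,0,0,0,0,0,0,0,0,0,0,0,0,0,0,0,0,0]

```text
time: 13.65
eef_pos: [0.561, 0.1944, -0.016]
orientation: [[0.291, 0.957, 0.0], [0.957, -0.291, 0.001], [0.001, 0.0, -1.0]]
force: [0.4, -0.5, -3.7]
grip_width: 0.0432
```

Request:
move_arm:
  motion: [0,0,0.0008,0,0,0,0,0,0.0005,0,0,0,0,0,0,0,0,0,0,0,0,0,0,0,0,0,0,0,0,0,0,0,0,0,0,0,0,0,0,0,0,0,0,0,0,0,0,0]

```text
time: 14.45
eef_pos: [0.5611, 0.1945, -0.0164]
orientation: [[0.291, 0.957, 0.001], [0.957, -0.291, 0.0], [0.0, 0.0, -1.0]]
force: [-0.4, 0.2, -3.0]
grip_width: 0.0433
```

Request:
move_arm:
  motion: [0,0,0,0,0,0,0,0,0,0,0,0,0,0,0,0,0,0,0,0,0,0,0,0,0,0,0,0,0,0,0,0,0,0,0,0,0,0,0,0,0,0,0,0,0,0,0,0]
  hand: 1

```text
time: 15.25
eef_pos: [0.5645, 0.1961, -0.0141]
orientation: [[0.291, 0.957, 0.007], [0.957, -0.291, 0.003], [0.005, 0.006, -1.0]]
force: [0.4, -0.5, 0.7]
grip_width: 0.0848
```

```bash
python3 look.py w12;  python3 -c "
import plan;plan.plan([.5607,.1943,-.016],-16.75,1)"
```

```text
t 15.3 p [ 0.5645  0.1961 -0.0141] yaw_y -16.92 tilt 0.43 F [ 0.7 -0.3  0.4] w 0.0851 gd 0.0187
-0.0028, -0.0031, 0.0019, 0.33, -0.28, -0.17
```

View pics/w12.png

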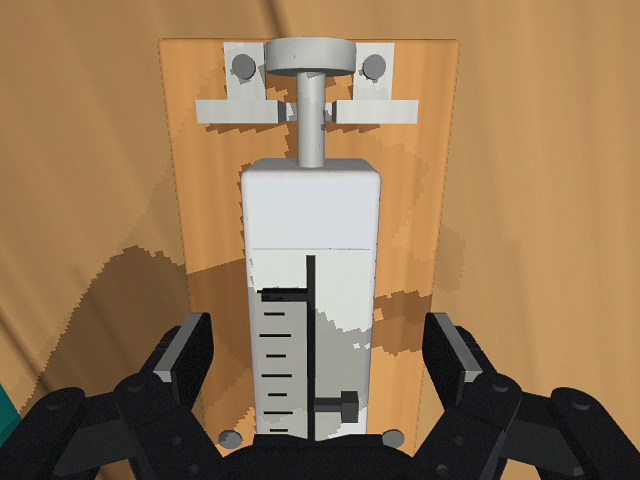

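```bash
python3 - <<'E'
from h import *
import pickle
d=pickle.load(open("pics/w12.pkl","rb"));p=d["pose"]
ex=np.array([np.cos(np.radians(73.25)),np.sin(np.radians(73.25))]);ey=np.array([-ex[1],ex[0]])
o=np.array([.5852,.2757])-.092*ex; print("plank o",o)
for n,u,v,z in [("boxL",242,172,.054),("boxR",380,174,.054),("head bottom rim",311,75,.042-.0),("ptr",268,294,.057),("mark",340,405,.057),("plateL",196.5,123,.06),("plateR",418,123,.06),("plankL",159,39,.018),("plankR",460,40,.018)]:
    q=at(d,u,v,z,p)[:2]-o; print(n,(q@ex).round(4),(q@ey).round(4))
from plant import read_state
print(read_state()["q"].round(2))
E
```

```text
plank o [0.55868594 0.18760343]
boxL 0.0777 0.0203
boxR 0.0769 -0.0217
head bottom rim 0.1057 -0.0008
ptr 0.038 0.0138
mark -0.008 -0.0108
plateL 0.0921 0.0307
plateR 0.0919 -0.0304
plankL 0.1197 0.0538
plankR 0.1192 -0.0543
[-0.07  0.56 -0.44  1.84  0.33  0.8  -0.97]
```

Request:
move_arm:
  motion: [0,0,-0.005,0,0,0,0,0,-0.02,0,0,0,0,0,-0.03,0,0,0,-0.01,0,-0.035,0,0,0,-0.02,0,-0.03,0,0,0,-0.03,0,-0.01,0,0,0,-0.03,0,0,0,0,0,-0.02,0,0,0,0,0]
  hand: 1

```text
time: 16.1
eef_pos: [0.5314, 0.0922, 0.123]
orientation: [[0.283, 0.959, 0.009], [0.959, -0.283, 0.006], [0.008, 0.007, -1.0]]
force: [-0.4, 0.3, 0.4]
grip_width: 0.0853
```

```bash
python3 look.py w13;  python3 -c "
import plan;plan.plan([.52,.06,.13],73.25,11)
print(plan.read_state()['q'].round(2))"
```

```text
t 16.15 p [0.5307 0.0882 0.1227] yaw_y -16.64 tilt 0.47 F [-1.2 -3.5 -1. ] w 0.0856 gd 0.0187
-0.0027, -0.0002, -0.0007, 0.05, 0.01, -8.17
-0.0027, -0.0006, -0.0007, 0.05, 0.01, -8.17
-0.0026, -0.0010, -0.0007, 0.05, 0.01, -8.17
-0.0024, -0.0013, -0.0007, 0.05, 0.01, -8.17
-0.0022, -0.0016, -0.0007, 0.05, 0.01, -8.17
-0.0019, -0.0019, -0.0007, 0.05, 0.01, -8.17
-0.0016, -0.0022, -0.0007, 0.05, 0.01, -8.17
-0.0013, -0.0024, -0.0007, 0.05, 0.01, -8.17
-0.0010, -0.0026, -0.0007, 0.05, 0.01, -8.17
-0.0006, -0.0027, -0.0007, 0.05, 0.01, -8.17
-0.0002, -0.0027, -0.0007, 0.05, 0.01, -8.17
[ 0.17  0.29 -0.49  1.88  0.16  1.   -0.68]
```

View pics/w13.png

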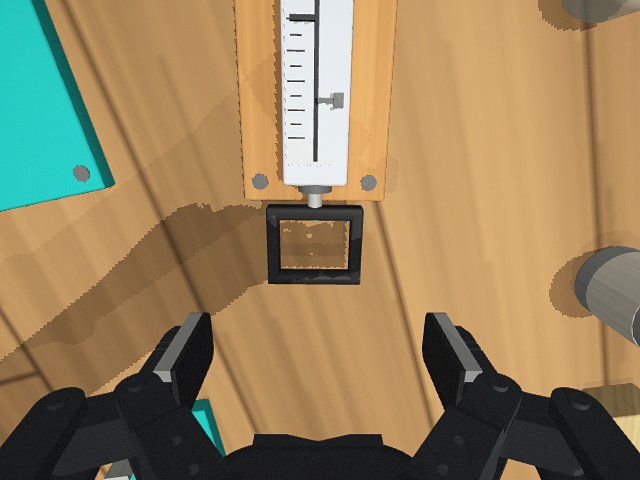

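```bash
cat >> plan.py <<'E'
def tilted(yaw,th):
    return down(yaw)@R.from_euler('x',-th,degrees=True).as_matrix()
def plan2(target,R1,n=8):
    s=read_state(); p=s["eef_pos"];R0=s["orientation"]
    sl=Slerp([0,1],R.from_matrix([R0,R1]))
    q=[p+(np.array(target)-p)*i/n for i in range(n+1)]
    print("t",round(s["time"],2),"p",p.round(4),"z",R0[:,2].round(3),"F",s["force"].round(1),"w",round(s["grip_width"],4))
    for i in range(n):
        a=sl(i/n);b=sl((i+1)/n)
        d=a.inv().apply(q[i+1]-q[i]); rv=np.degrees((a.inv()*b).as_rotvec())
        print(*[f"{v:.4f}" for v in d],*[f"{v:.2f}" for v in rv],sep=", ")
E
python3 - <<'E'
from plan import *
from h import *
import pickle
d=pickle.load(open("pics/w13.pkl","rb"));p=d["pose"]
ex=np.array([np.cos(np.radians(73.25)),np.sin(np.radians(73.25)),0]);ey=np.array([-ex[1],ex[0],0])
o=np.array([.55869,.1876,0])
for u,v,z in [(268,277,.048),(361,277,.048),(314,277,.048),(314,283.5,.042),(313,186,.054)]:
    q=at(d,u,v,z,p)-o; print((q@ex).round(4),(q@ey).round(4))
H=o+(.0075-.142)*ex-.0005*ey+[0,0,.042]; print("H",H)
R1=tilted(73.25,20); print(R1.round(3))
T=H+R1[:,2]*.057; print("T",T, "pre",T-R1[:,2]*.08)
plan2(T-R1[:,2]*.08,R1,12)
E
```

```text
-0.1323 0.0354
-0.1321 -0.0349
-0.1322 0.0007
-0.1404 0.0007
-0.0617 0.0016
H [0.52040639 0.05866255 0.042     ]
[[-0.958  0.271  0.099]
 [ 0.288  0.9    0.328]
 [ 0.     0.342 -0.94 ]]
T [ 0.52602482  0.07733055 -0.01156248] pre [0.5181393  0.05112985 0.06361293]
t 16.15 p [0.5307 0.0882 0.1227] z [ 0.008  0.002 -1.   ] F [-1.2 -3.5 -1. ] w 0.0856
-0.0033, -0.0002, 0.0049, -1.27, 1.31, -7.40
-0.0033, -0.0007, 0.0048, -1.27, 1.31, -7.40
-0.0033, -0.0012, 0.0047, -1.27, 1.31, -7.40
-0.0032, -0.0018, 0.0046, -1.27, 1.31, -7.40
-0.0031, -0.0023, 0.0045, -1.27, 1.31, -7.40
-0.0029, -0.0027, 0.0044, -1.27, 1.31, -7.40
-0.0026, -0.0032, 0.0042, -1.27, 1.31, -7.40
-0.0022, -0.0036, 0.0041, -1.27, 1.31, -7.40
-0.0018, -0.0040, 0.0040, -1.27, 1.31, -7.40
-0.0014, -0.0042, 0.0039, -1.27, 1.31, -7.40
-0.0009, -0.0045, 0.0037, -1.27, 1.31, -7.40
-0.0004, -0.0046, 0.0036, -1.27, 1.31, -7.40
```

Request:
move_arm:
  motion: [-0.003,0,0,-1.27,1.31,-7.4,-0.003,-0.0007,0,-1.27,1.31,-7.4,-0.003,-0.001,0,-1.27,1.31,-7.4,-0.003,-0.002,0,-1.27,1.31,-7.4,-0.003,-0.002,0,-1.27,1.31,-7.4,-0.003,-0.003,0,-1.27,1.31,-7.4,-0.0026,-0.003,0,-1.27,1.31,-7.4,-0.002,-0.003,0,-1.27,1.31,-7.4]
  hand: 0.45

```text
time: 16.95
eef_pos: [0.521, 0.0644, 0.123]
orientation: [[-0.718, 0.682, 0.137], [0.694, 0.687, 0.218], [0.054, 0.251, -0.966]]
force: [-0.6, -0.4, -0.6]
grip_width: 0.0382
```

```bash
python3 - <<'E'
from plan import *
R1=tilted(73.25,20);T=np.array([.5204,.0592,.042])+R1[:,2]*.057
plan2(T-R1[:,2]*.08,R1,6)
print(read_state()["q"].round(2))
E
```

```text
t 16.95 p [0.521  0.0644 0.123 ] z [ 0.137  0.218 -0.966] F [-0.6 -0.4 -0.6] w 0.0382
-0.0017, -0.0043, 0.0090, -0.76, 0.86, -4.49
-0.0015, -0.0045, 0.0090, -0.76, 0.86, -4.49
-0.0012, -0.0047, 0.0089, -0.76, 0.86, -4.49
-0.0010, -0.0049, 0.0088, -0.76, 0.86, -4.49
-0.0007, -0.0051, 0.0087, -0.76, 0.86, -4.49
-0.0004, -0.0053, 0.0086, -0.76, 0.86, -4.49
[ 0.59  0.22 -0.72  2.03 -0.09  0.78  0.74]
```

Request:
move_arm:
  motion: [-0.0017,-0.0045,0.009,-0.8,0.9,-4.6,-0.0015,-0.0045,0.009,-0.8,0.9,-4.6,-0.0012,-0.005,0.009,-0.8,0.9,-4.6,-0.001,-0.005,0.009,-0.8,0.9,-4.6,-0.0007,-0.005,0.009,-0.8,0.9,-4.6,-0.0004,-0.005,0.008,-0.8,0.9,-4.5,0,0,0,0,0,0,0,0,0,0,0,0]

```text
time: 17.75
eef_pos: [0.5198, 0.0509, 0.0643]
orientation: [[-0.966, 0.241, 0.098], [0.26, 0.905, 0.336], [-0.008, 0.349, -0.937]]
force: [0.8, 0.2, 0.2]
grip_width: 0.0381
```

```bash
python3 look.py w14; python3 - <<'E'
from plan import *
R1=tilted(73.25,20);T=np.array([.5204,.0592,.042])+R1[:,2]*.057
plan2(T-R1[:,2]*.04,R1,4)
print(read_state()["q"].round(2))
E
```

```text
t 17.8 p [0.5198 0.0508 0.0643] z [ 0.098  0.335 -0.937] F [-0.9 -0.7 -0.5] w 0.0387
0.0004, -0.0000, 0.0102, 0.11, -0.04, 0.44
0.0004, -0.0000, 0.0102, 0.11, -0.04, 0.44
0.0004, -0.0000, 0.0102, 0.11, -0.04, 0.44
0.0004, 0.0000, 0.0102, 0.11, -0.04, 0.44
[ 0.76  0.4  -0.82  2.05 -0.08  0.71  1.36]
```

View pics/w14.png

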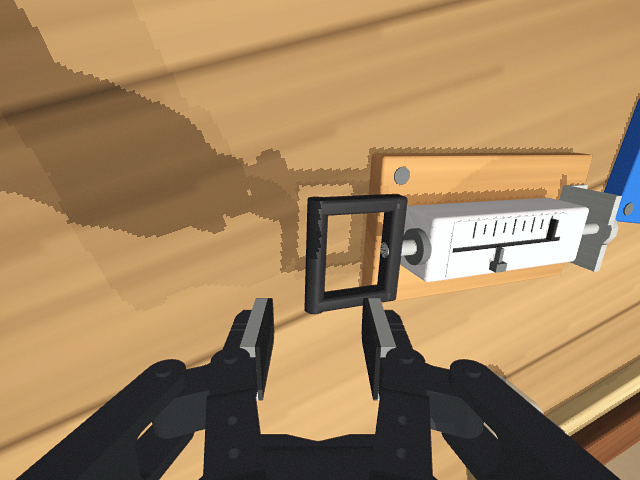

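Request:
move_arm:
  motion: [0.0004,0,0.01,0.1,0,0.4,0.0004,0,0.01,0.1,0,0.4,0.0004,0,0.01,0.1,0,0.4,0.0004,0,0.01,0.1,0,0.4,0,0,0.004,0,0,0,0,0,0,0,0,0,0,0,0,0,0,0,0,0,0,0,0,0]

```text
time: 18.6
eef_pos: [0.5228, 0.0695, 0.0205]
orientation: [[-0.958, 0.269, 0.096], [0.285, 0.901, 0.327], [0.001, 0.341, -0.94]]
force: [0.3, -0.2, -0.2]
grip_width: 0.0381
```

```bash
python3 look.py w15; python3 - <<'E'
from plan import *
R1=tilted(73.25,20);T=np.array([.5204,.0592,.042])+R1[:,2]*.057
plan2(T,R1,4)
E
```

```text
t 18.65 p [0.5229 0.0694 0.0206] z [ 0.097  0.327 -0.94 ] F [-0.5  0.2  0.2] w 0.0383
-0.0001, -0.0006, 0.0083, -0.02, -0.03, 0.03
-0.0001, -0.0006, 0.0083, -0.02, -0.03, 0.03
-0.0001, -0.0006, 0.0083, -0.02, -0.03, 0.03
-0.0001, -0.0006, 0.0083, -0.02, -0.03, 0.03
```

View pics/w15.png

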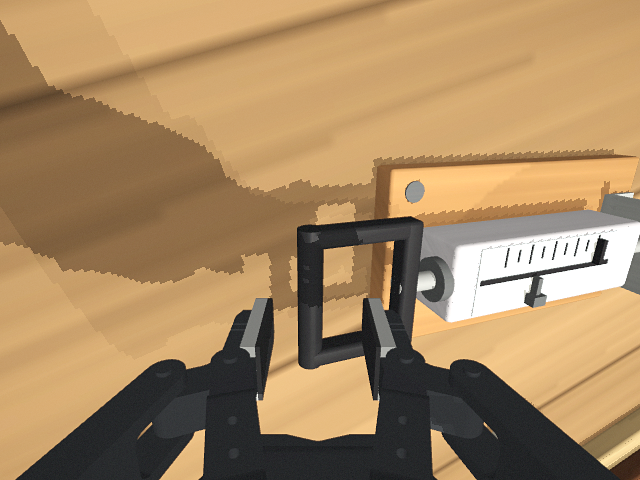

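```bash
python3 - <<'E'
from plan import *
from h import *
import pickle
d=pickle.load(open("pics/w15.pkl","rb"))
ex=np.array([np.cos(np.radians(73.25)),np.sin(np.radians(73.25)),0]);ey=np.array([-ex[1],ex[0],0])
p=d["pose"]
o=np.array([.55869,.1876,0])
g=o+.0075*ex-.0005*ey
for n,u,v,z in [("ptr",602,252,.057),("mark",537,293,.057)]:
    q=at(d,u,v,z,p)-o; print(n,(q@ex).round(4),(q@ey).round(4))
H=g-.142*ex+[0,0,.042]
for th in (20,25,28,30,33):
  for zt in (.057,.05):
    R1=tilted(73.25,th);T=H+R1[:,2]*zt
    print(th,zt,*[proj(d,g+x*ex+y*ey+[0,0,.057],(T,R1)).round(0) for x,y in((30,.012),(30,.002),) for x in (x/1000,)])
E
```

```text
ptr 0.0419 0.0073
mark -0.004 -0.0114
20 0.057 [653. 267.] [647. 285.]
20 0.05 [641. 261.] [636. 279.]
25 0.057 [621. 256.] [616. 273.]
25 0.05 [611. 251.] [607. 268.]
28 0.057 [603. 250.] [599. 267.]
28 0.05 [594. 246.] [590. 262.]
30 0.057 [592. 247.] [588. 263.]
30 0.05 [584. 243.] [580. 259.]
33 0.057 [575. 242.] [572. 258.]
33 0.05 [568. 238.] [564. 254.]
```

```bash
python3 - <<'E'
from plan import *
from h import *
import pickle
d=pickle.load(open("pics/w15.pkl","rb"))
ex=np.array([np.cos(np.radians(73.25)),np.sin(np.radians(73.25)),0]);ey=np.array([-ex[1],ex[0],0])
p=d["pose"]
o=np.array([.55869,.1876,0])
A=at(d,311.5,232,.042,p);B=at(d,312,362,.042,p)
for q in (A,B): print(((q-o)@ex).round(4),((q-o)@ey).round(4),(p[1].T@(q-p[0])).round(4))
H=(A+B)/2; print(H)
R1=tilted(73.25,28)
plan2(H+R1[:,2]*(.057-.033),R1,3)
plan2(H+R1[:,2]*.057,R1,6)
E
```

```text
-0.1326 0.0339 [ 0.0336 -0.0011 -0.0233]
-0.1325 -0.0354 [-0.0356 -0.0012 -0.0234]
[0.52121003 0.06047902 0.042     ]
t 18.65 p [0.5229 0.0694 0.0206] z [ 0.097  0.327 -0.94 ] F [-0.5  0.2  0.2] w 0.0383
-0.0003, 0.0007, 0.0002, -2.69, -0.04, 0.04
-0.0003, 0.0007, 0.0002, -2.69, -0.04, 0.04
-0.0003, 0.0007, 0.0003, -2.69, -0.04, 0.04
t 18.65 p [0.5229 0.0694 0.0206] z [ 0.097  0.327 -0.94 ] F [-0.5  0.2  0.2] w 0.0383
-0.0002, 0.0011, 0.0055, -1.34, -0.02, 0.02
-0.0002, 0.0010, 0.0056, -1.34, -0.02, 0.02
-0.0002, 0.0009, 0.0056, -1.34, -0.02, 0.02
-0.0002, 0.0007, 0.0056, -1.34, -0.02, 0.02
-0.0002, 0.0006, 0.0056, -1.34, -0.02, 0.02
-0.0002, 0.0005, 0.0056, -1.34, -0.02, 0.02
```

Request:
move_arm:
  motion: [0,0.0007,0,-2.7,0,0,0,0.0007,0,-2.7,0,0,0,0.0007,0,-2.7,0,0,0,0,0,-0.5,0,0,0,0,0,0,0,0,0,0,0.005,0,0,0,0,0,0.005,0,0,0,0,0,0.005,0,0,0]

```text
time: 19.45
eef_pos: [0.5295, 0.078, 0.0107]
orientation: [[-0.958, 0.247, 0.144], [0.286, 0.842, 0.458], [-0.008, 0.48, -0.877]]
force: [0.3, 0.4, 0.3]
grip_width: 0.0387
```

```bash
python3 look.py w16; python3 - <<'E'
from plan import *
R1=tilted(73.25,28)
plan2(np.array([.5211,.0603,.042])+R1[:,2]*.057,R1,3)
E
```

```text
t 19.5 p [0.5289 0.0787 0.0102] z [ 0.143  0.459 -0.877] F [ 0.5 -0.2 -0.4] w 0.0381
0.0008, -0.0010, 0.0065, 0.24, 0.08, 0.11
0.0008, -0.0009, 0.0065, 0.24, 0.08, 0.11
0.0007, -0.0009, 0.0065, 0.24, 0.08, 0.11
```

View pics/w16.png

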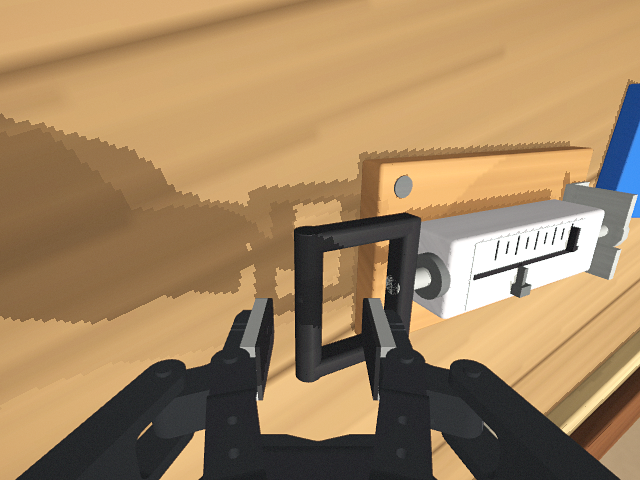

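Request:
move_arm:
  motion: [0.0005,-0.001,0.005,0,0,0,0.0005,-0.001,0.005,0,0,0,0.0005,-0.001,0.005,0,0,0,0.0005,0,0.003,0,0,0,0,0,0.001,0,0,0,0,0,0,0,0,0,0,0,0,0,0,0,0,0,0,0,0,0]

```text
time: 20.3
eef_pos: [0.5285, 0.0876, -0.0099]
orientation: [[-0.959, 0.245, 0.141], [0.283, 0.842, 0.459], [-0.006, 0.48, -0.877]]
force: [0.0, 0.7, 0.2]
grip_width: 0.0385
```

```bash
python3 look.py w17; python3 look.py s17 side; python3 - <<'E'
from plan import *
R1=tilted(73.25,28)
plan2(np.array([.5211,.0603,.042])+R1[:,2]*.057,R1,1)
import cv2
im=cv2.imread('pics/s17.png');cv2.imwrite('pics/s17c.png',cv2.resize(im[150:290,240:400],None,fx=4,fy=4,interpolation=cv2.INTER_CUBIC))
E
```

```text
t 20.4 p [ 0.5286  0.0876 -0.0099] z [ 0.141  0.459 -0.877] F [-0.2 -0.  -0.6] w 0.0385
-0.0007, -0.0006, -0.0021, 0.71, 0.15, 0.45
```

View pics/w17.png

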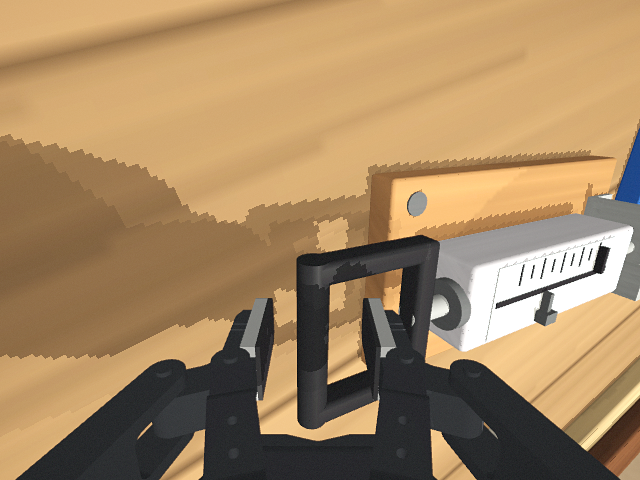

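View pics/s17c.png

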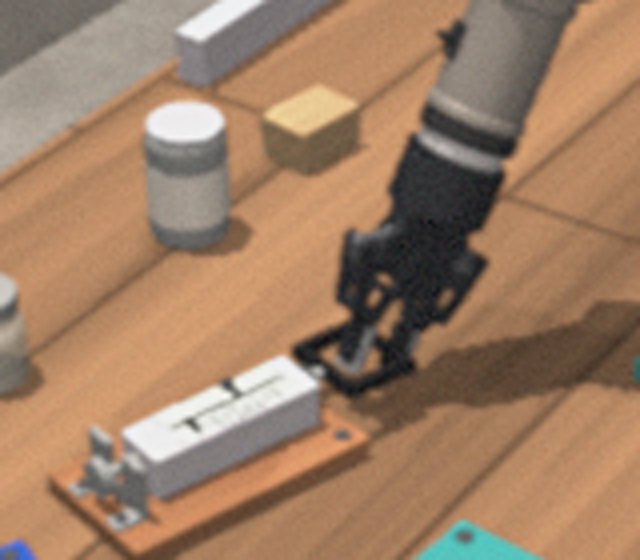

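```bash
python3 - <<'E'
import cv2
im=cv2.imread('pics/w17.png');cv2.imwrite('pics/w17c.png',cv2.resize(im[220:440,220:450],None,fx=2.7,fy=2.7,interpolation=cv2.INTER_CUBIC))
im=cv2.imread('pics/s17.png');cv2.imwrite('pics/s17d.png',cv2.resize(im[215:255,305:350],None,fx=14,fy=14,interpolation=cv2.INTER_CUBIC))
from h import *
import pickle
d=pickle.load(open("pics/w17.pkl","rb"));p=d["pose"]
for z in (.036,.042,.048,.055,.03):
  A=p[1].T@(at(d,313,256,z,p)-p[0]);B=p[1].T@(at(d,313,427,z,p)-p[0]);print(z,A.round(4),B.round(4))
E
```

```text
0.036 [ 0.0339 -0.0001 -0.0526] [-0.0477 -0.0004 -0.0522]
0.042 [ 0.0367 -0.     -0.0594] [-0.0406 -0.0003 -0.0591]
0.048 [ 0.0394  0.0001 -0.0663] [-0.0335 -0.0002 -0.0659]
0.055 [ 0.0426  0.0002 -0.0742] [-0.0253 -0.0001 -0.0739]
0.03 [ 0.0312 -0.0002 -0.0458] [-0.0548 -0.0005 -0.0454]
```

View pics/w17c.png

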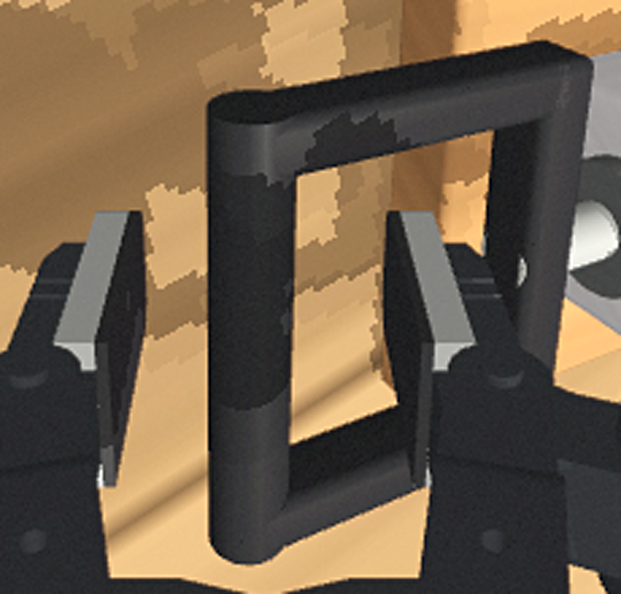

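View pics/s17d.png

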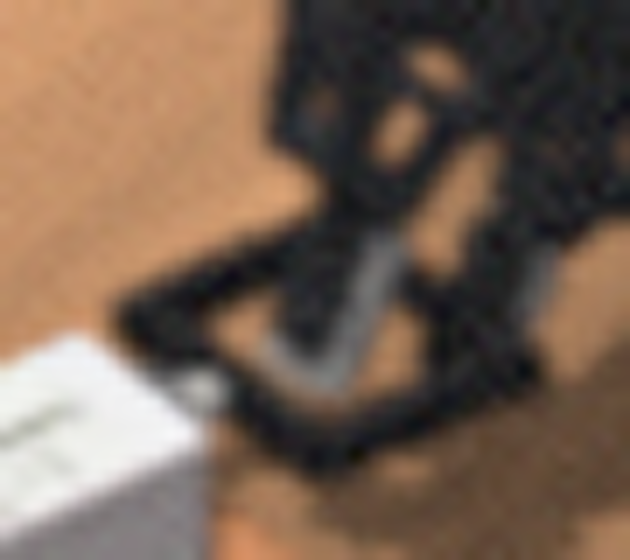

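Request:
move_arm:
  motion: [0,0,0,0,0,0,0,0,0,0,0,0,0,0,0,0,0,0,0,0,0,0,0,0,0,0,0,0,0,0,0,0,0,0,0,0,0,0,0,0,0,0,0,0,0,0,0,0]
  hand: 0.05
  squeeze: 40

```text
time: 21.2
eef_pos: [0.5287, 0.0871, -0.0101]
orientation: [[-0.959, 0.247, 0.142], [0.285, 0.842, 0.459], [-0.006, 0.48, -0.877]]
force: [-0.0, -0.6, -2.0]
grip_width: 0.011
```

```bash
python3 look.py w18; python3 - <<'E'
from plan import *
s=read_state();ex=np.array([np.cos(np.radians(73.25)),np.sin(np.radians(73.25)),0])
plan2(s["eef_pos"]-ex*.01,s["orientation"],1)
E
```

```text
t 21.25 p [ 0.5288  0.0871 -0.01  ] z [ 0.142  0.459 -0.877] F [ 0.7 -0.4 -1.5] w 0.0104
0.0000, -0.0088, -0.0048, 0.00, 0.00, 0.00
```

View pics/w18.png

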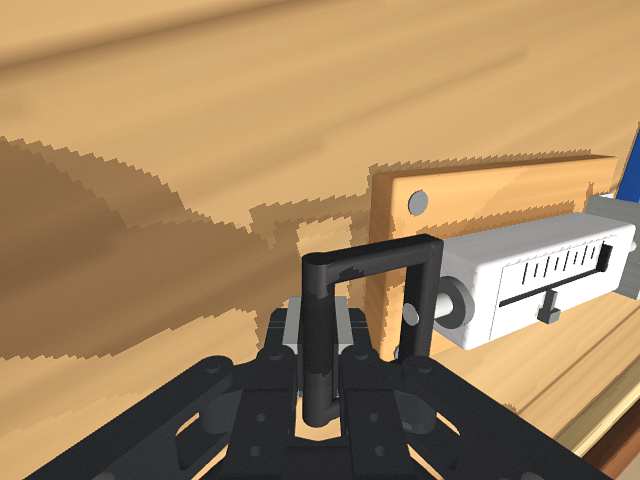

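Request:
move_arm:
  motion: [0,-0.0003,0.0005,0,0,0,0,-0.0003,0.0005,0,0,0,0,-0.0014,-0.0008,0,0,0,0,-0.0018,-0.001,0,0,0,0,-0.0018,-0.001,0,0,0,0,-0.0009,-0.0005,0,0,0,0,0,0,0,0,0,0,0,0,0,0,0]

```text
time: 22.05
eef_pos: [0.527, 0.0819, -0.0103]
orientation: [[-0.959, 0.245, 0.142], [0.283, 0.841, 0.461], [-0.006, 0.482, -0.876]]
force: [0.8, 1.5, -2.0]
grip_width: 0.0108
```

```bash
python3 look.py w19; python3 - <<'E'
from plan import *
s=read_state();ex=np.array([np.cos(np.radians(73.25)),np.sin(np.radians(73.25)),0])
plan2(s["eef_pos"]-ex*.01,s["orientation"],1); print("pull dist",-(s["eef_pos"]-[.5288,.0871,-.01])@ex, "Fpull", s["force"]@ex)
E
```

```text
t 22.1 p [ 0.5269  0.0819 -0.0103] z [ 0.142  0.461 -0.876] F [ 0.9  0.8 -0.3] w 0.0107
0.0001, -0.0088, -0.0048, 0.00, 0.00, 0.00
pull dist 0.005504945868113492 Fpull 1.0422371172481475
```

View pics/w19.png

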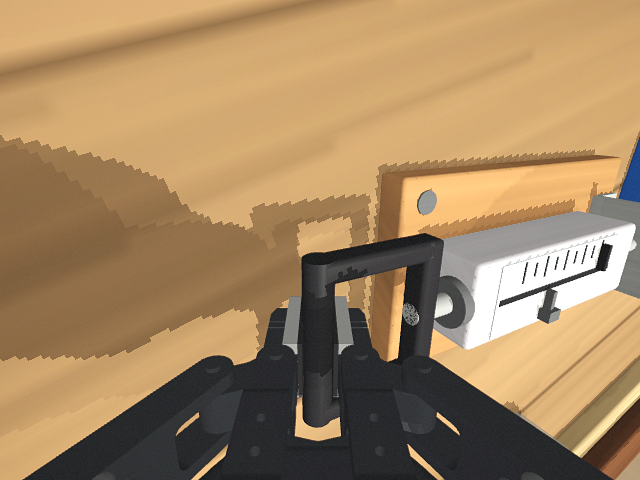

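Request:
move_arm:
  motion: [0,-0.0018,-0.001,0,0,0,0,-0.0022,-0.0012,0,0,0,0,-0.0022,-0.0012,0,0,0,0,-0.0022,-0.0012,0,0,0,0,-0.0022,-0.0012,0,0,0,0,-0.0022,-0.0012,0,0,0,0,-0.0022,-0.0012,0,0,0,0,0,0,0,0,0]

```text
time: 22.9
eef_pos: [0.5213, 0.0666, -0.01]
orientation: [[-0.96, 0.243, 0.141], [0.281, 0.84, 0.463], [-0.005, 0.484, -0.875]]
force: [1.7, 3.9, -2.2]
grip_width: 0.0108
```

```bash
cat > st.py <<'E'
from plan import *
import sys
from look import look
def st(n):
    s=read_state();ex=np.array([np.cos(np.radians(73.25)),np.sin(np.radians(73.25)),0]);ey=np.array([-ex[1],ex[0],0])
    dp=s["eef_pos"]-[.5288,.0871,-.01]
    print("t",s["time"],"pull",(-dp@ex).round(4),"lat",(dp@ey).round(4),"z",s["eef_pos"][2].round(4),"Fpull",(s["force"]@ex).round(2),"F",s["force"].round(1),"w",s["grip_width"].round(4))
    look(n)
    import cv2
    im=cv2.imread(f"pics/{n}.png");cv2.imwrite(f"pics/{n}c.png",cv2.resize(im[200:360,430:640],None,fx=3.8,fy=3.7,interpolation=cv2.INTER_CUBIC))
st(sys.argv[1])
E
python3 st.py w20
```

```text
Traceback (most recent call last):
  File "st.py", line 11, in <module>
    st(sys.argv[1])
    ~~^^^^^^^^^^^^^
  File "st.py", line 7, in st
    print("t",s["time"],"pull",(-dp@ex).round(4),"lat",(dp@ey).round(4),"z",s["eef_pos"][2].round(4),"Fpull",(s["force"]@ex).round(2),"F",s["force"].round(1),"w",s["grip_width"].round(4))
                                                                                                                                                                  ^^^^^^^^^^^^^^^^^^^^^
AttributeError: 'float' object has no attribute 'round'
```

```bash
sed -i 's/s\["grip_width"\].round(4)/round(s["grip_width"],4)/' st.py; python3 st.py w20
```

```text
t 22.9 pull 0.0218 lat 0.0012 z -0.01 Fpull 4.19 F [ 1.7  3.9 -2.2] w 0.0108
```

View pics/w20.png

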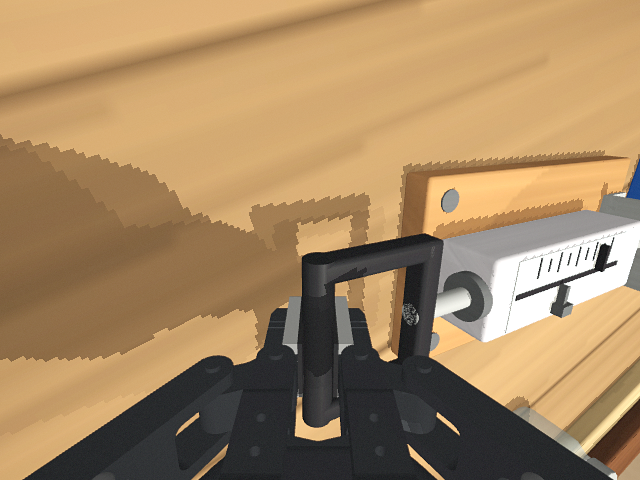

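```bash
cat > pm.py <<'E'
from h import *
import pickle,sys
def pm(n,ptr,mk,z=.057):
    d=pickle.load(open(f"pics/{n}.pkl","rb"));p=d["pose"]
    ex=np.array([np.cos(np.radians(73.25)),np.sin(np.radians(73.25)),0]);o=np.array([.55869,.1876,0])
    a=(at(d,*ptr,z,p)-o)@ex;b=(at(d,*mk,z,p)-o)@ex
    print(n,"ptr",a.round(4),"mark",b.round(4),"gap",(a-b).round(4))
if __name__=="__main__":
    a=sys.argv; f=list(map(float,a[2:])); pm(a[1],f[:2],f[2:])
E
python3 - <<'E'
import cv2,numpy as np
for n in("w19","w20"):
    im=cv2.imread(f"pics/{n}.png");cv2.imwrite(f"pics/{n}c.png",cv2.resize(im[230:330,510:640],None,fx=6,fy=6,interpolation=cv2.INTER_CUBIC))
E
```

```text
(no output)
```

View pics/w19c.png

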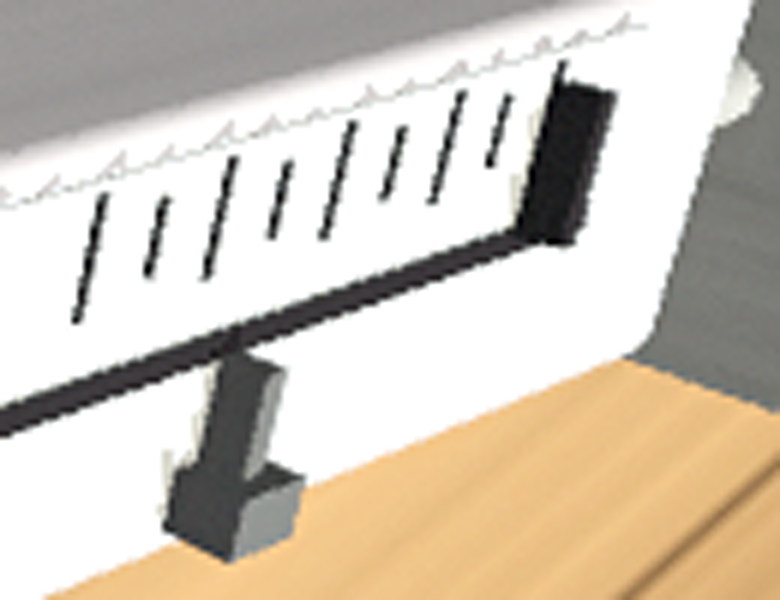

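View pics/w20c.png

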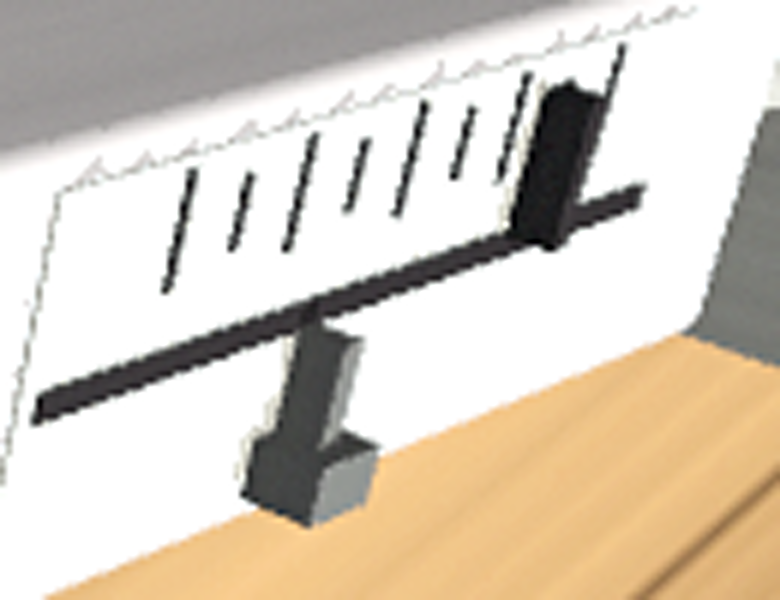

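```bash
python3 - <<'E'
from pm import pm
g=lambda u,v:(510+u/6,230+v/6)
pm("w19",g(520,232),g(223,352)); pm("w20",g(515,235),g(303,322))
E
```

```text
w19 ptr 0.0318 mark -0.0141 gap 0.0459
w20 ptr 0.0161 mark -0.0179 gap 0.034
```

Request:
move_arm:
  motion: [-0.0003,-0.0022,-0.0012,0,0,0,-0.0003,-0.0022,-0.0012,0,0,0,-0.0003,-0.0022,-0.0012,0,0,0,-0.0003,-0.0022,-0.0011,0,0,0,-0.0001,-0.0022,-0.0011,0,0,0,-0.0001,-0.0022,-0.0011,0,0,0,-0.0001,-0.0022,-0.0011,0,0,0,-0.0001,-0.0022,-0.0011,0,0,0]

```text
time: 23.75
eef_pos: [0.5172, 0.0542, -0.0085]
orientation: [[-0.961, 0.238, 0.139], [0.276, 0.838, 0.471], [-0.005, 0.491, -0.871]]
force: [2.2, 8.1, -1.8]
grip_width: 0.0104
```

```bash
python3 st.py w21; python3 - <<'E'
import cv2
im=cv2.imread("pics/w21.png");cv2.imwrite("pics/w21c.png",cv2.resize(im[230:330,510:640],None,fx=6,fy=6,interpolation=cv2.INTER_CUBIC))
E
```

```text
t 23.75 pull 0.0349 lat 0.0016 z -0.0085 Fpull 8.4 F [ 2.2  8.1 -1.8] w 0.0104
```

View pics/w21c.png

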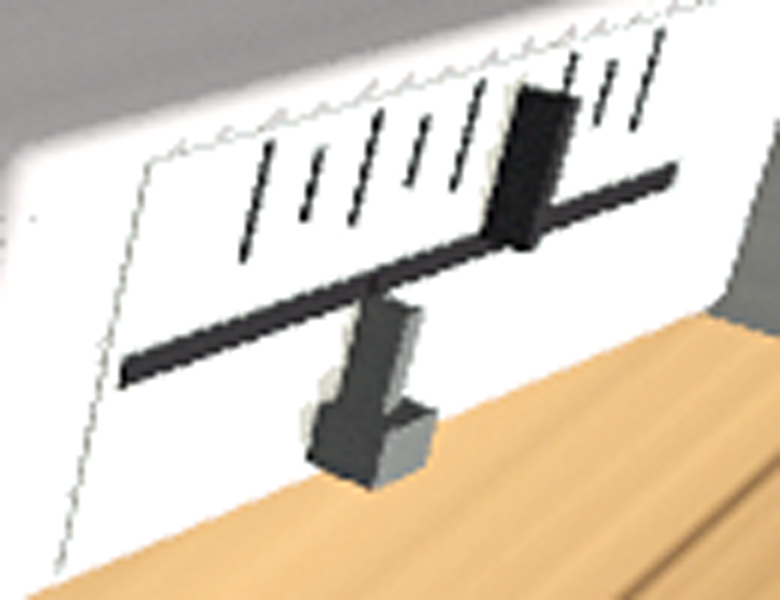

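View pics/w21.png

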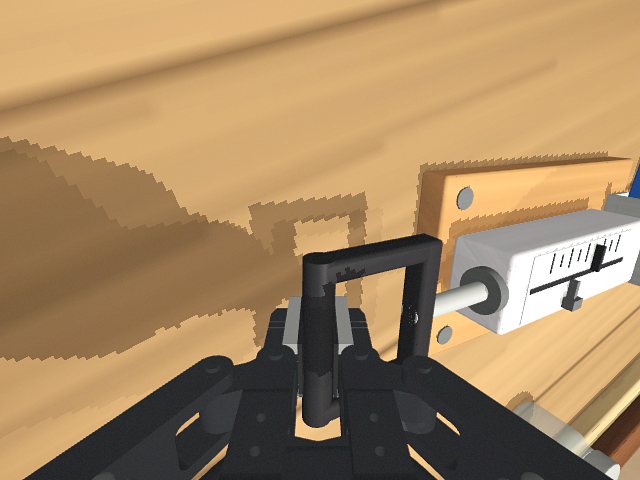

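```bash
python3 - <<'E'
from pm import pm
g=lambda u,v:(510+u/6,230+v/6)
pm("w21",g(487,237),g(360,292))
from plan import *
s=read_state();ex=np.array([np.cos(np.radians(73.25)),np.sin(np.radians(73.25)),0])
T=s["orientation"].T; print((T@(-ex*.01)).round(4),(T@[0,0,-.001]).round(5))
E
```

```text
w21 ptr 0.0036 mark -0.0177 gap 0.0213
[ 0.0001 -0.0087 -0.0049] [ 0.      -0.00049  0.00087]
```

Request:
move_arm:
  motion: [-0.0003,-0.0023,-0.001,0.1,0,0,-0.0003,-0.0023,-0.001,0.1,0,0,-0.0003,-0.0023,-0.001,0.1,0,0,-0.0003,-0.0023,-0.001,0.1,0,0,-0.0002,-0.0023,-0.001,0.1,0,0,-0.0002,-0.0023,-0.001,0.1,0,0,-0.0002,-0.0023,-0.001,0.1,0,0,-0.0002,-0.0023,-0.001,0.1,0,0]

```text
time: 24.6
eef_pos: [0.5151, 0.0466, -0.0066]
orientation: [[-0.963, 0.233, 0.136], [0.27, 0.84, 0.471], [-0.004, 0.49, -0.872]]
force: [3.1, 8.6, -2.7]
grip_width: 0.0109
```

```bash
python3 st.py w22; python3 - <<'E'
import cv2
im=cv2.imread("pics/w22.png");cv2.imwrite("pics/w22c.png",cv2.resize(im[230:330,510:640],None,fx=6,fy=6,interpolation=cv2.INTER_CUBIC))
E
```

```text
t 24.6 pull 0.0427 lat 0.0014 z -0.0066 Fpull 9.15 F [ 3.1  8.6 -2.7] w 0.0109
```

View pics/w22c.png

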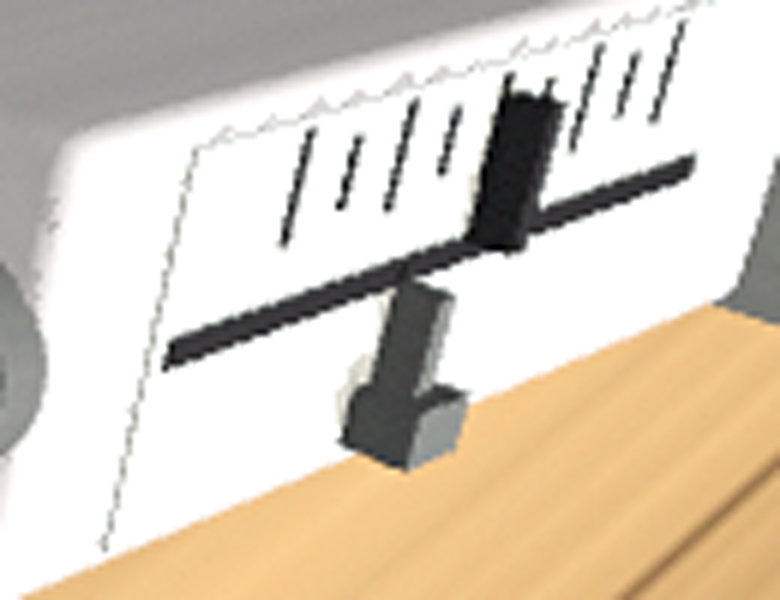

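```bash
python3 - <<'E'
from pm import pm
g=lambda u,v:(510+u/6,230+v/6)
pm("w22",g(470,238),g(390,280))
E
```

```text
w22 ptr -0.003 mark -0.0163 gap 0.0133
```

Request:
move_arm:
  motion: [-0.0003,-0.0027,-0.0011,0.1,0,0.1,-0.0003,-0.0027,-0.0011,0.1,0,0.1,-0.0003,-0.0027,-0.0011,0.1,0,0.1,-0.0003,-0.0027,-0.0011,0.1,0,0.1,-0.0003,-0.0027,-0.0011,0.1,0,0.1,-0.0003,-0.0027,-0.0011,0.1,0,0.1,-0.0003,-0.0027,-0.0011,0.1,0,0.1,-0.0003,-0.0023,-0.0009,0.1,0,0.1]

```text
time: 25.45
eef_pos: [0.5128, 0.0406, -0.0045]
orientation: [[-0.962, 0.238, 0.131], [0.272, 0.837, 0.476], [0.004, 0.493, -0.87]]
force: [3.4, 9.5, -2.7]
grip_width: 0.0105
```

```bash
python3 st.py w23; python3 - <<'E'
import cv2
im=cv2.imread("pics/w23.png");cv2.imwrite("pics/w23c.png",cv2.resize(im[230:330,510:640],None,fx=6,fy=6,interpolation=cv2.INTER_CUBIC))
E
```

```text
t 25.45 pull 0.0491 lat 0.002 z -0.0045 Fpull 10.06 F [ 3.4  9.5 -2.7] w 0.0105
```

View pics/w23c.png

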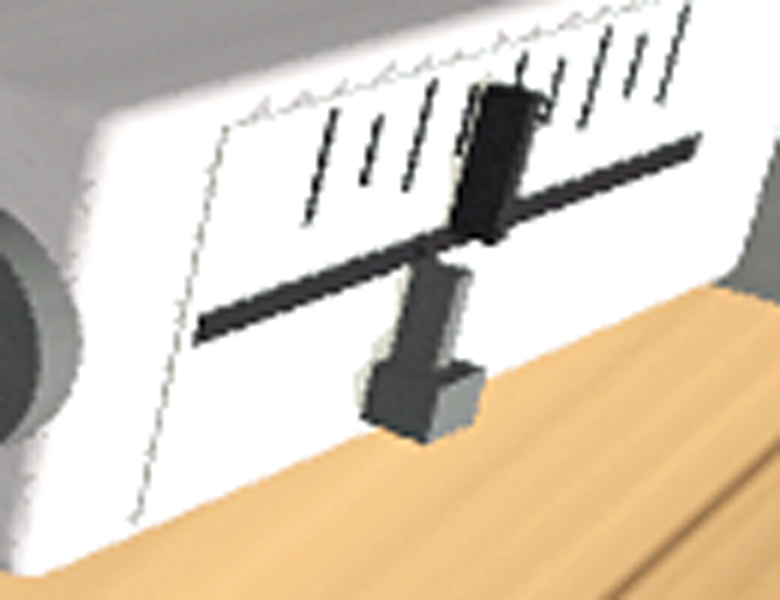

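```bash
python3 look.py s23 side; python3 - <<'E'
import cv2
from pm import pm
g=lambda u,v:(510+u/6,230+v/6)
pm("w23",g(451,232),g(410,258))
im=cv2.imread('pics/s23.png');cv2.imwrite('pics/s23c.png',cv2.resize(im[215:290,245:365],None,fx=6.5,fy=6.5,interpolation=cv2.INTER_CUBIC))
E
```

```text
w23 ptr -0.0072 mark -0.014 gap 0.0068
```

View pics/w23.png

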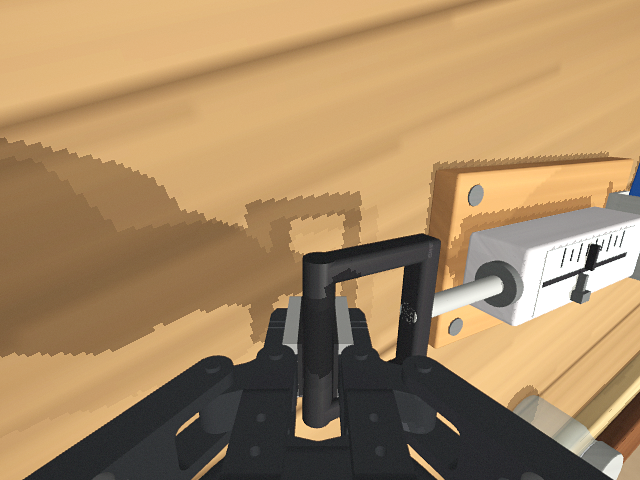

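View pics/s23c.png

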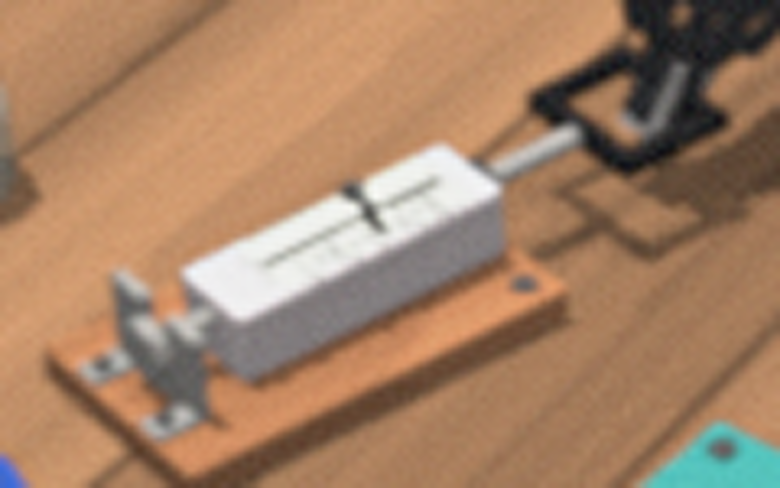

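Request:
move_arm:
  motion: [-0.0005,-0.0024,0.0001,0.1,0,0.05,-0.0005,-0.0024,0.0001,0.1,0,0.05,-0.0005,-0.0024,0.0001,0.1,0,0.05,-0.0005,-0.0024,0.0001,0.1,0,0.05,-0.0005,-0.0024,0.0001,0.1,0,0.05,-0.0005,-0.0024,0.0001,0.1,0,0.05,-0.0005,-0.0024,0.0001,0.1,0,0.05,-0.0005,-0.0024,0.0001,0.1,0,0.05]

```text
time: 26.35
eef_pos: [0.5138, 0.0417, -0.0094]
orientation: [[-0.964, 0.236, 0.126], [0.267, 0.835, 0.481], [0.008, 0.498, -0.867]]
force: [2.3, 8.5, -1.8]
grip_width: 0.0105
```

```bash
python3 st.py w24; python3 look.py s24 side; python3 - <<'E'
import cv2
im=cv2.imread("pics/w24.png");cv2.imwrite("pics/w24c.png",cv2.resize(im[230:330,510:640],None,fx=6,fy=6,interpolation=cv2.INTER_CUBIC))
im=cv2.imread('pics/s24.png');cv2.imwrite('pics/s24c.png',cv2.resize(im[215:290,245:365],None,fx=6.5,fy=6.5,interpolation=cv2.INTER_CUBIC))
E
```

```text
t 26.35 pull 0.0478 lat 0.0013 z -0.0094 Fpull 8.83 F [ 2.3  8.5 -1.8] w 0.0105
```

View pics/w24c.png

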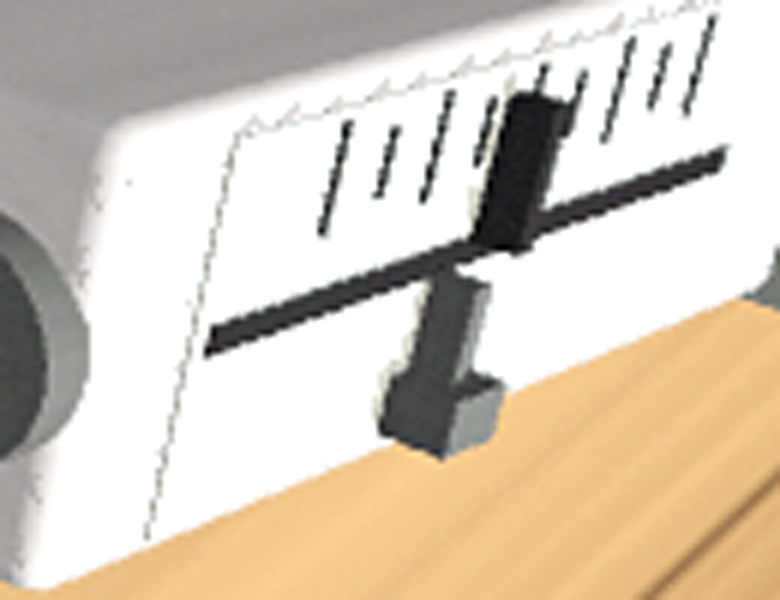

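View pics/s24c.png

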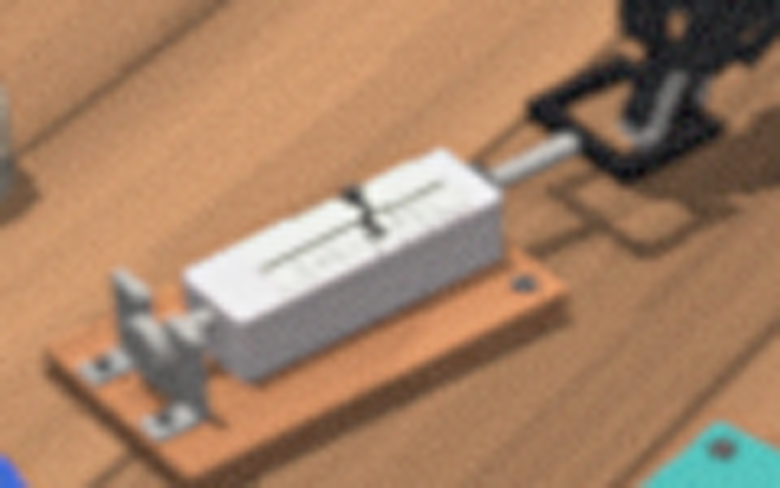

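```bash
python3 - <<'E'
from pm import pm
g=lambda u,v:(510+u/6,230+v/6)
pm("w24",g(477,240),g(425,272))
E
```

```text
w24 ptr -0.0112 mark -0.0198 gap 0.0086
```

Request:
move_arm:
  motion: [-0.0005,-0.003,-0.0007,0.1,0,0.05,-0.0005,-0.003,-0.0007,0.1,0,0.05,-0.0005,-0.003,-0.0007,0.1,0,0.05,-0.0005,-0.003,-0.0007,0.1,0,0.05,-0.0005,-0.003,-0.0007,0.1,0,0.05,-0.0005,-0.003,-0.0007,0.1,0,0.05,-0.0005,-0.003,-0.0007,0.1,0,0.05,-0.0005,-0.003,-0.0007,0.1,0,0.05]

```text
time: 27.25
eef_pos: [0.5124, 0.0394, -0.0095]
orientation: [[-0.966, 0.231, 0.119], [0.259, 0.832, 0.491], [0.015, 0.505, -0.863]]
force: [3.7, 10.7, -1.2]
grip_width: 0.0106
```

```bash
python3 st.py w25; python3 - <<'E'
import cv2
im=cv2.imread("pics/w25.png");cv2.imwrite("pics/w25c.png",cv2.resize(im[230:330,510:640],None,fx=6,fy=6,interpolation=cv2.INTER_CUBIC))
E
```

```text
t 27.25 pull 0.0504 lat 0.002 z -0.0095 Fpull 11.34 F [ 3.7 10.7 -1.2] w 0.0106
```

View pics/w25c.png

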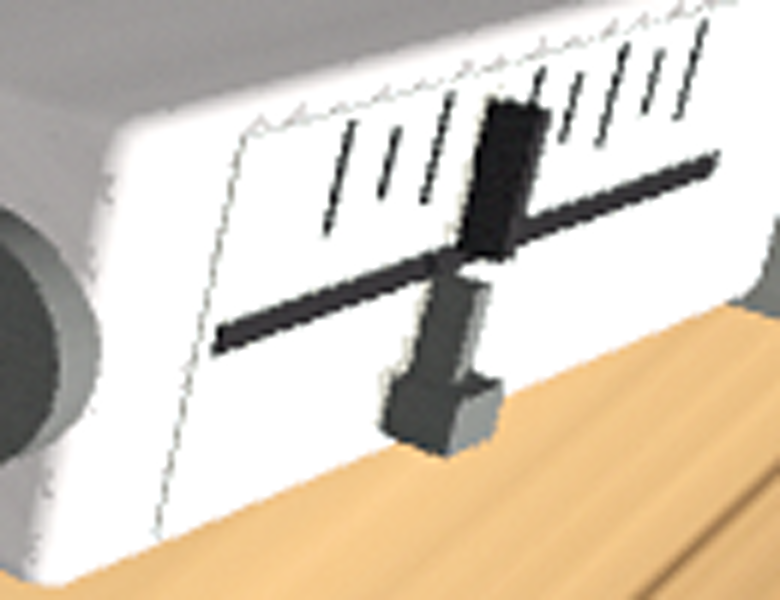

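```bash
python3 - <<'E'
from pm import pm
g=lambda u,v:(510+u/6,230+v/6)
pm("w25",g(459,249),g(428,273))
E
```

```text
w25 ptr -0.0147 mark -0.0198 gap 0.005
```

Request:
move_arm:
  motion: [-0.0006,-0.0032,-0.0008,0.2,0,0.05,-0.0006,-0.0032,-0.0008,0.2,0,0.05,-0.0006,-0.0032,-0.0008,0.2,0,0.05,-0.0006,-0.0032,-0.0008,0.2,0,0.05,-0.0006,-0.0032,-0.0008,0.2,0,0.05,-0.0006,-0.0032,-0.0008,0.2,0,0.05,-0.0006,-0.0032,-0.0008,0.2,0,0.05,-0.0006,-0.0032,-0.0008,0.2,0,0.05]

```text
time: 28.1
eef_pos: [0.5128, 0.0367, -0.0089]
orientation: [[-0.967, 0.228, 0.111], [0.253, 0.834, 0.491], [0.02, 0.502, -0.864]]
force: [3.4, 9.9, -1.2]
grip_width: 0.0111
```

```bash
python3 st.py w26; python3 - <<'E'
import cv2
im=cv2.imread("pics/w26.png");cv2.imwrite("pics/w26c.png",cv2.resize(im[230:330,510:640],None,fx=6,fy=6,interpolation=cv2.INTER_CUBIC))
E
```

```text
t 28.1 pull 0.0529 lat 0.0007 z -0.0089 Fpull 10.45 F [ 3.4  9.9 -1.2] w 0.0111
```

View pics/w26c.png

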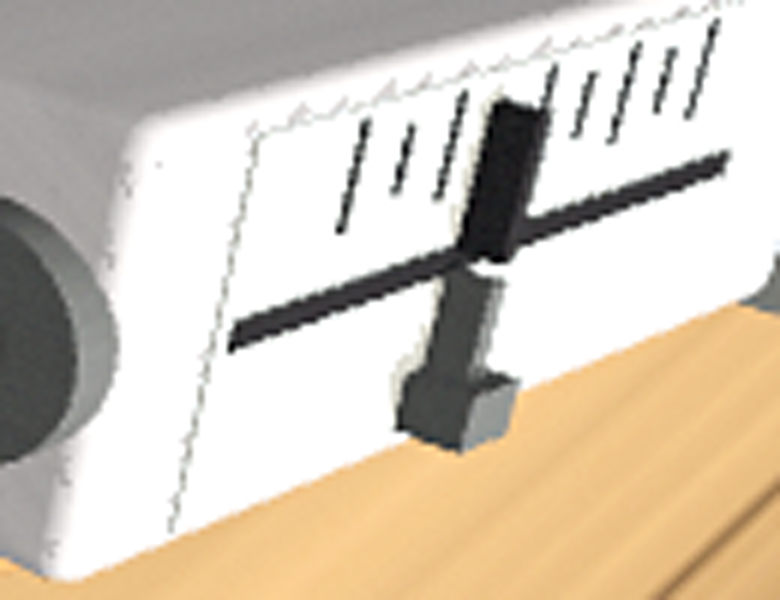

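```bash
python3 - <<'E'
from pm import pm
g=lambda u,v:(510+u/6,230+v/6)
pm("w26",g(460,250),g(440,271))
E
```

```text
w26 ptr -0.0164 mark -0.0193 gap 0.003
```

Request:
move_arm:
  motion: [-0.0006,-0.0032,-0.0008,0.2,0,0.05,-0.0006,-0.0032,-0.0008,0.2,0,0.05,-0.0006,-0.0032,-0.0008,0.2,0,0.05,-0.0006,-0.0032,-0.0008,0.2,0,0.05,-0.0006,-0.0032,-0.0008,0.2,0,0.05,-0.0006,-0.0032,-0.0008,0.2,0,0.05,-0.0006,-0.0031,-0.0008,0.2,0,0.05,-0.0006,-0.003,-0.0008,0.2,0,0.05]

```text
time: 28.95
eef_pos: [0.5135, 0.0351, -0.0082]
orientation: [[-0.969, 0.225, 0.103], [0.246, 0.836, 0.491], [0.025, 0.501, -0.865]]
force: [2.8, 10.8, -3.2]
grip_width: 0.0104
```

```bash
python3 st.py w27; python3 - <<'E'
import cv2
im=cv2.imread("pics/w27.png");cv2.imwrite("pics/w27c.png",cv2.resize(im[230:330,510:640],None,fx=6,fy=6,interpolation=cv2.INTER_CUBIC))
E
```

```text
t 28.95 pull 0.0542 lat -0.0003 z -0.0082 Fpull 11.11 F [ 2.8 10.8 -3.2] w 0.0104
```

View pics/w27c.png

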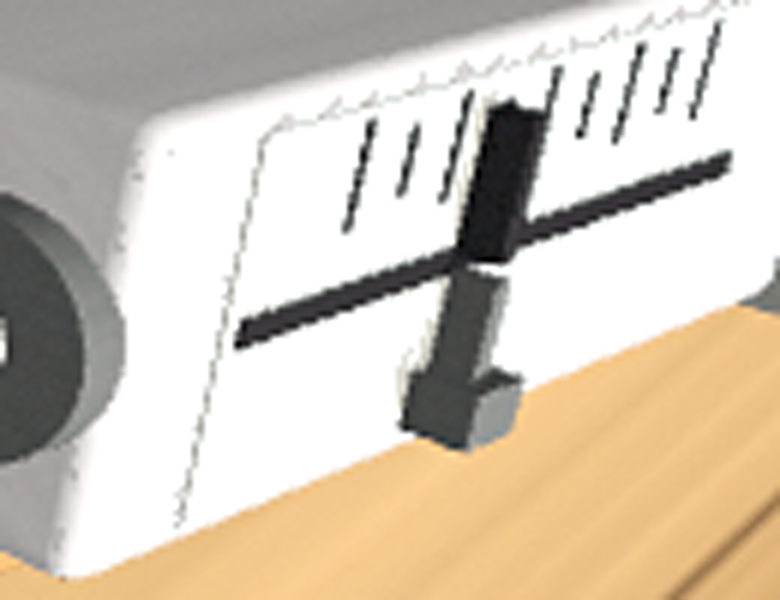

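```bash
python3 - <<'E'
from pm import pm
g=lambda u,v:(510+u/6,230+v/6)
pm("w27",g(458,250),g(444,271))
E
```

```text
w27 ptr -0.017 mark -0.0187 gap 0.0018
```

Request:
move_arm:
  motion: [-0.0003,-0.0033,-0.0007,0.2,0,0.1,-0.0003,-0.0033,-0.0007,0.2,0,0.1,-0.0003,-0.0033,-0.0007,0.2,0,0.1,-0.0003,-0.0033,-0.0007,0.2,0,0.1,-0.0003,-0.0033,-0.0007,0.2,0,0.1,-0.0003,-0.0033,-0.0007,0.2,0,0.1,-0.0003,-0.0032,-0.0007,0.2,0,0.1,-0.0003,-0.0031,-0.0007,0.2,0,0.1]

```text
time: 29.8
eef_pos: [0.5131, 0.0344, -0.008]
orientation: [[-0.969, 0.228, 0.097], [0.246, 0.836, 0.491], [0.03, 0.499, -0.866]]
force: [3.0, 10.9, -1.7]
grip_width: 0.0108
```

```bash
python3 st.py w28; python3 - <<'E'
import cv2
im=cv2.imread("pics/w28.png");cv2.imwrite("pics/w28c.png",cv2.resize(im[230:330,510:640],None,fx=6,fy=6,interpolation=cv2.INTER_CUBIC))
E
```

```text
t 29.8 pull 0.055 lat -0.0001 z -0.008 Fpull 11.34 F [ 3.  10.9 -1.7] w 0.0108
```

View pics/w28c.png

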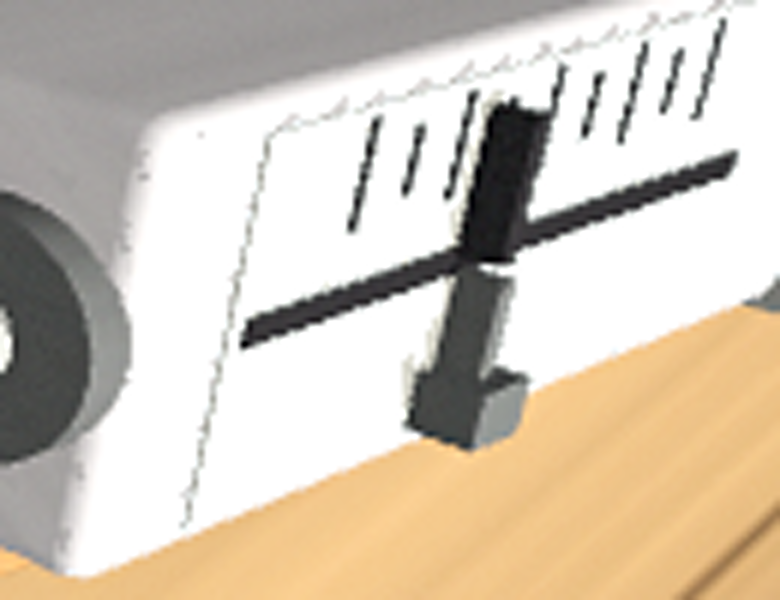

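Request:
move_arm:
  motion: [-0.0003,-0.0034,-0.0007,0.2,0,0.1,-0.0003,-0.0034,-0.0007,0.2,0,0.1,-0.0003,-0.0034,-0.0007,0.2,0,0.1,-0.0003,-0.0033,-0.0007,0.2,0,0.1,-0.0003,-0.0033,-0.0007,0.2,0,0.1,-0.0003,-0.0033,-0.0007,0.2,0,0.1,-0.0003,-0.0033,-0.0007,0.2,0,0.1,-0.0003,-0.0033,-0.0007,0.2,0,0.1]

```text
time: 30.65
eef_pos: [0.5128, 0.0337, -0.0079]
orientation: [[-0.969, 0.229, 0.092], [0.244, 0.836, 0.491], [0.035, 0.499, -0.866]]
force: [2.6, 10.7, -1.4]
grip_width: 0.0107
```

```bash
python3 st.py w29; python3 - <<'E'
import cv2
from pm import pm
g=lambda u,v:(510+u/6,230+v/6)
pm("w28",g(462,250),g(450,271))
im=cv2.imread("pics/w29.png");cv2.imwrite("pics/w29c.png",cv2.resize(im[230:330,510:640],None,fx=6,fy=6,interpolation=cv2.INTER_CUBIC))
E
```

```text
t 30.65 pull 0.0557 lat -0.0001 z -0.0079 Fpull 11.02 F [ 2.6 10.7 -1.4] w 0.0107
w28 ptr -0.017 mark -0.0183 gap 0.0014
```

View pics/w29c.png

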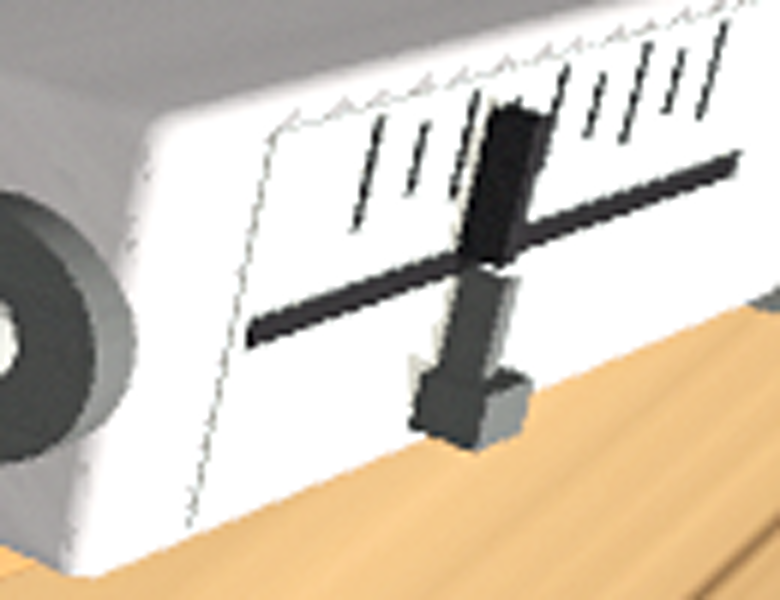

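Request:
move_arm:
  motion: [-0.0003,-0.0034,-0.0007,0.2,0,0.1,-0.0003,-0.0034,-0.0007,0.2,0,0.1,-0.0003,-0.0034,-0.0007,0.2,0,0.1,-0.0003,-0.0034,-0.0007,0.2,0,0.1,-0.0003,-0.0033,-0.0007,0.2,0,0.1,-0.0003,-0.0033,-0.0007,0.2,0,0.1,-0.0003,-0.0033,-0.0007,0.2,0,0.1,-0.0003,-0.0033,-0.0007,0.2,0,0.1]

```text
time: 31.5
eef_pos: [0.5128, 0.0334, -0.0076]
orientation: [[-0.969, 0.229, 0.088], [0.242, 0.836, 0.492], [0.039, 0.498, -0.866]]
force: [4.1, 11.1, -2.2]
grip_width: 0.0105
```

```bash
python3 st.py w30; python3 - <<'E'
import cv2
im=cv2.imread("pics/w30.png");cv2.imwrite("pics/w30c.png",cv2.resize(im[240:290,560:620],None,fx=12,fy=12,interpolation=cv2.INTER_CUBIC))
E
```

```text
t 31.5 pull 0.056 lat -0.0001 z -0.0076 Fpull 11.79 F [ 4.1 11.1 -2.2] w 0.0105
```

View pics/w30c.png

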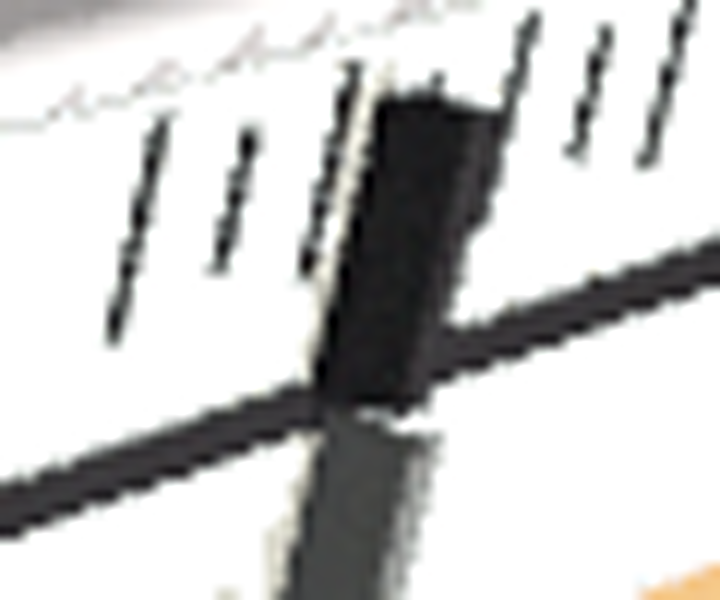

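Pointer and marker are level in the close crop: their edges line up to within about 0.3 mm. I'll hold it here.

Request:
move_arm:
  motion: [-0.0003,-0.0033,-0.0007,0.2,0,0.1,-0.0003,-0.0032,-0.0007,0.2,0,0.1,-0.0003,-0.0033,-0.0007,0.2,0,0.1,-0.0003,-0.0032,-0.0007,0.2,0,0.1,-0.0003,-0.0033,-0.0007,0.2,0,0.1,-0.0003,-0.0032,-0.0007,0.2,0,0.1,-0.0003,-0.0033,-0.0007,0.2,0,0.1,-0.0003,-0.0032,-0.0007,0.2,0,0.1]

```text
time: 32.35
eef_pos: [0.5129, 0.0333, -0.0072]
orientation: [[-0.97, 0.23, 0.084], [0.241, 0.836, 0.492], [0.043, 0.498, -0.866]]
force: [3.7, 10.5, -1.8]
grip_width: 0.0105
```

```bash
python3 st.py w31; python3 - <<'E'
import cv2
im=cv2.imread("pics/w31.png");cv2.imwrite("pics/w31c.png",cv2.resize(im[240:290,560:620],None,fx=12,fy=12,interpolation=cv2.INTER_CUBIC))
E
```

```text
t 32.35 pull 0.0561 lat -0.0003 z -0.0072 Fpull 11.16 F [ 3.7 10.5 -1.8] w 0.0105
```

View pics/w31c.png

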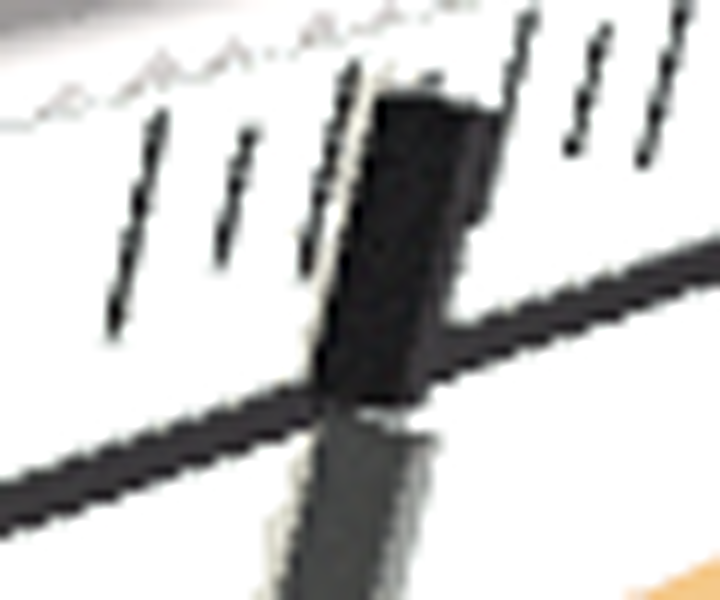

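Request:
move_arm:
  motion: [-0.0003,-0.0032,-0.0006,0.2,0,0.1,-0.0003,-0.0033,-0.0006,0.2,0,0.1,-0.0003,-0.0032,-0.0006,0.2,0,0.1,-0.0003,-0.0033,-0.0006,0.2,0,0.1,-0.0003,-0.0032,-0.0006,0.2,0,0.1,-0.0003,-0.0033,-0.0006,0.2,0,0.1,-0.0003,-0.0032,-0.0006,0.2,0,0.1,-0.0003,-0.0033,-0.0006,0.2,0,0.1]

```text
time: 33.2
eef_pos: [0.513, 0.0336, -0.0072]
orientation: [[-0.97, 0.231, 0.079], [0.239, 0.837, 0.493], [0.047, 0.497, -0.867]]
force: [2.9, 10.6, -1.9]
grip_width: 0.0105
```

Request:
move_arm:
  motion: [-0.0003,-0.0032,-0.0006,0.2,0,0.1,-0.0003,-0.0033,-0.0006,0.2,0,0.1,-0.0003,-0.0032,-0.0006,0.2,0,0.1,-0.0003,-0.0033,-0.0006,0.2,0,0.1,-0.0003,-0.0032,-0.0006,0.2,0,0.1,-0.0003,-0.0033,-0.0006,0.2,0,0.1,-0.0003,-0.0032,-0.0006,0.2,0,0.1,-0.0003,-0.0033,-0.0006,0.2,0,0.1]

```text
time: 34.0
eef_pos: [0.513, 0.034, -0.0071]
orientation: [[-0.97, 0.231, 0.075], [0.237, 0.837, 0.493], [0.052, 0.496, -0.867]]
force: [2.8, 10.4, -0.9]
grip_width: 0.0109
```

```bash
python3 st.py w32; python3 - <<'E'
import cv2
im=cv2.imread("pics/w32.png");cv2.imwrite("pics/w32c.png",cv2.resize(im[240:290,560:620],None,fx=12,fy=12,interpolation=cv2.INTER_CUBIC))
E
```

```text
t 34.0 pull 0.0554 lat -0.0002 z -0.0071 Fpull 10.81 F [ 2.8 10.4 -0.9] w 0.0109
```

View pics/w32c.png

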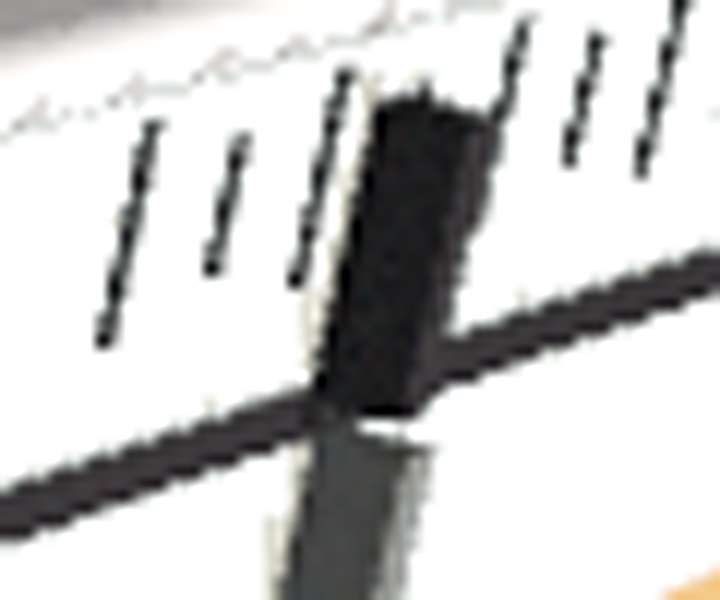

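View pics/w32.png

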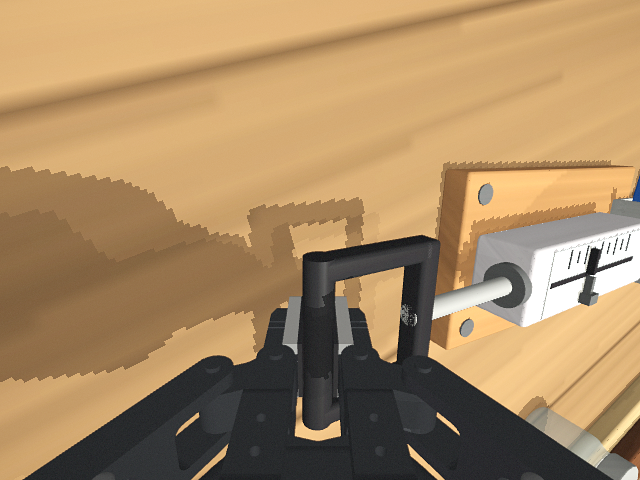

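Request:
move_arm:
  motion: [-0.0003,-0.0026,-0.0004,0.2,0,0,-0.0003,-0.0022,-0.0003,0.2,0,0,-0.0002,-0.0018,-0.0001,0.2,0,0,-0.0002,-0.0016,-0.0001,0.2,0,0,-0.0002,-0.0016,-0.0001,0.2,0,0,-0.0002,-0.0016,-0.0001,0.2,0,0,-0.0002,-0.0014,-0.0001,0.2,0,0,-0.0002,-0.0014,-0.0001,0.2,0,0]

```text
time: 34.85
eef_pos: [0.5165, 0.0419, -0.0056]
orientation: [[-0.972, 0.224, 0.074], [0.231, 0.841, 0.49], [0.048, 0.493, -0.869]]
force: [2.4, 7.9, -1.6]
grip_width: 0.011
```

```bash
python3 st.py w33
```

```text
t 34.85 pull 0.0468 lat -0.0012 z -0.0056 Fpull 8.28 F [ 2.4  7.9 -1.6] w 0.011
```

Request:
move_arm:
  motion: [0.0001,-0.0009,0.0007,0.1,0,0,0.0001,-0.0009,0.0007,0.1,0,0,0.0001,-0.0009,0.0007,0.1,0,0,0.0001,-0.0008,0.0008,0.1,0,0,0.0001,-0.0006,0.0008,0.1,0,0,0.0001,-0.0006,0.0008,0.1,0,0,0.0001,-0.0005,0.0008,0.1,0,0,0.0001,-0.0005,0.0008,0.1,0,0]

```text
time: 35.7
eef_pos: [0.5201, 0.0543, -0.0082]
orientation: [[-0.972, 0.221, 0.078], [0.23, 0.84, 0.491], [0.043, 0.496, -0.867]]
force: [2.2, 6.1, -1.2]
grip_width: 0.0103
```

```bash
python3 st.py w34
```

```text
t 35.7 pull 0.0339 lat -0.0011 z -0.0082 Fpull 6.47 F [ 2.2  6.1 -1.2] w 0.0103
```

View pics/w34.png

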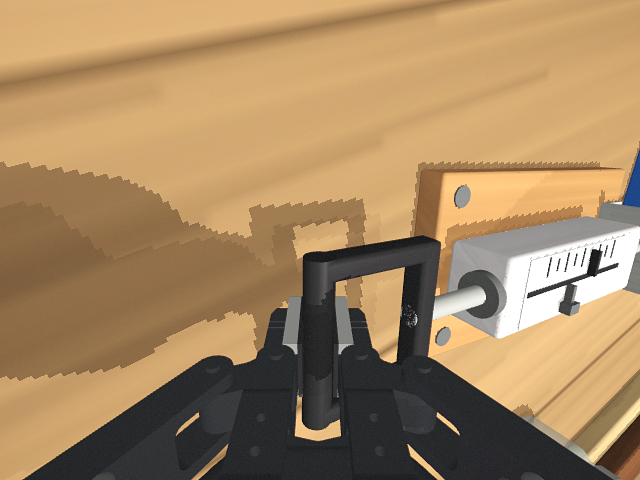

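Request:
move_arm:
  motion: [0.0001,0,0.0006,0.1,0,0,0.0001,0,0.0006,0.1,0,0,0.0001,0,0.0006,0.1,0,0,0.0001,0.0002,0.0006,0.1,0,0,0.0001,0.0002,0.0006,0.1,0,0,0.0001,0.0003,0.0006,0.1,0,0,0.0001,0.0003,0.0006,0.1,0,0,0.0001,0.0003,0.0006,0.1,0,0]

```text
time: 36.55
eef_pos: [0.5241, 0.0648, -0.0083]
orientation: [[-0.972, 0.221, 0.082], [0.233, 0.842, 0.486], [0.038, 0.491, -0.87]]
force: [1.6, 4.8, -1.1]
grip_width: 0.0108
```

```bash
python3 st.py w35
```

```text
t 36.55 pull 0.0227 lat -0.002 z -0.0083 Fpull 5.04 F [ 1.6  4.8 -1.1] w 0.0108
```

Request:
move_arm:
  motion: [0.0003,0.0003,0.0006,0.1,0,0,0.0003,0.0003,0.0006,0.1,0,0,0.0003,0.0003,0.0006,0.1,0,0,0.0003,0.0003,0.0006,0.1,0,0,0.0003,0.0003,0.0005,0.1,0,0,0.0003,0.0003,0.0005,0.1,0,0,0.0003,0.0003,0.0005,0.1,0,0,0.0003,0.0003,0.0005,0.1,0,0]

```text
time: 37.4
eef_pos: [0.5246, 0.0699, -0.0102]
orientation: [[-0.971, 0.223, 0.083], [0.235, 0.849, 0.473], [0.035, 0.479, -0.877]]
force: [1.1, 3.9, 0.3]
grip_width: 0.011
```

```bash
python3 st.py w36
```

```text
t 37.4 pull 0.0177 lat -0.001 z -0.0102 Fpull 4.08 F [1.1 3.9 0.3] w 0.011
```

View pics/w36.png

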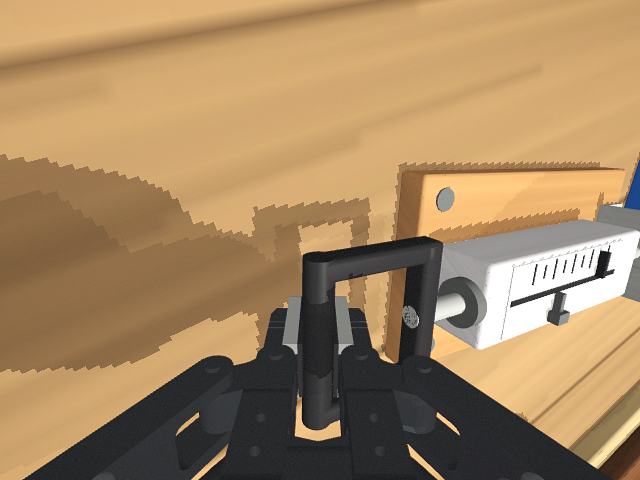

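Request:
move_arm:
  motion: [0.0002,0.0007,0.0005,0,0,0,0.0002,0.0009,0.0005,0,0,0,0.0002,0.0009,0.0005,0,0,0,0.0002,0.0009,0.0005,0,0,0,0.0002,0.0009,0.0005,0,0,0,0,0.0009,0.0005,0,0,0,0,0.0009,0.0005,0,0,0,0,0.0009,0.0005,0,0,0]

```text
time: 38.25
eef_pos: [0.5267, 0.0771, -0.0104]
orientation: [[-0.971, 0.224, 0.085], [0.237, 0.85, 0.471], [0.033, 0.478, -0.878]]
force: [0.9, 2.6, -0.2]
grip_width: 0.0108
```

```bash
python3 st.py w37
```

```text
t 38.25 pull 0.0102 lat -0.0008 z -0.0104 Fpull 2.72 F [ 0.9  2.6 -0.2] w 0.0108
```

View pics/w37.png

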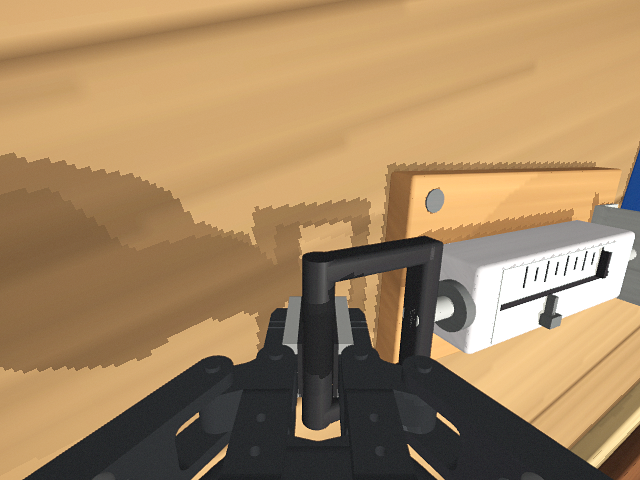

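Request:
move_arm:
  motion: [0.0001,0.0006,0.0003,0,0,0,0.0001,0.0006,0.0003,0,0,0,0.0001,0.0006,0.0003,0,0,0,0.0001,0.0004,0.0002,0,0,0,0,0.0004,0.0002,0,0,0,0,0.0004,0.0002,0,0,0,0,0,0,0,0,0,0,0,0,0,0,0]

```text
time: 39.1
eef_pos: [0.5268, 0.0775, -0.0106]
orientation: [[-0.971, 0.226, 0.084], [0.239, 0.851, 0.468], [0.034, 0.475, -0.88]]
force: [-0.5, -1.9, 3.7]
grip_width: 0.0106
```

```bash
python3 st.py w38; python3 - <<'E'
import cv2
im=cv2.imread("pics/w38.png");cv2.imwrite("pics/w38c.png",cv2.resize(im[230:330,510:640],None,fx=6,fy=6,interpolation=cv2.INTER_CUBIC))
E
```

```text
t 39.1 pull 0.0097 lat -0.0008 z -0.0106 Fpull -1.97 F [-0.5 -1.9  3.7] w 0.0106
```

View pics/w38c.png

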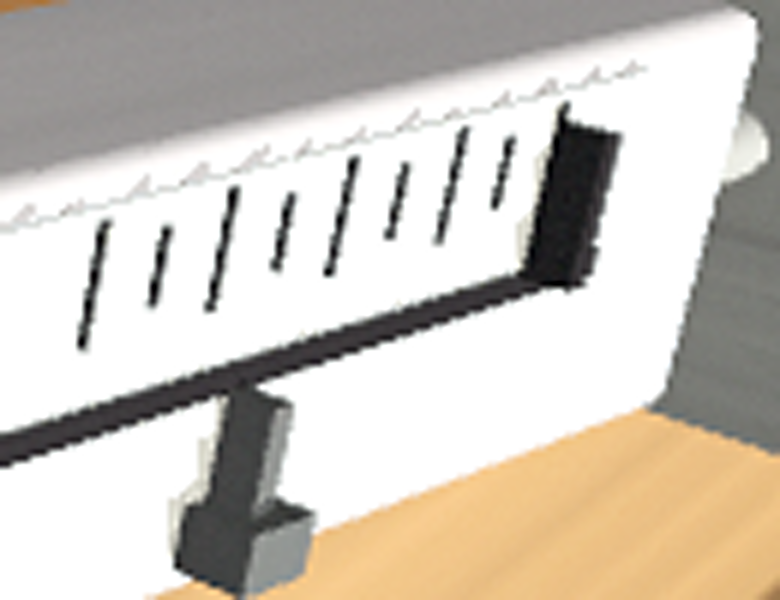

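Request:
move_arm:
  motion: [0,0,-0.0003,0,0,0,0,0,0,0,0,0,0,0,0,0,0,0,0,0,0,0,0,0,0,0,0,0,0,0,0,0,0,0,0,0,0,0,0,0,0,0,0,0,0,0,0,0]
  hand: 0.42

```text
time: 39.95
eef_pos: [0.5236, 0.078, -0.012]
orientation: [[-0.971, 0.224, 0.079], [0.234, 0.852, 0.468], [0.038, 0.473, -0.88]]
force: [0.3, 0.6, -0.4]
grip_width: 0.0354
```

```bash
python3 st.py w39
```

```text
t 39.95 pull 0.0102 lat 0.0024 z -0.012 Fpull 0.69 F [ 0.3  0.6 -0.4] w 0.0354
```

View pics/w39.png

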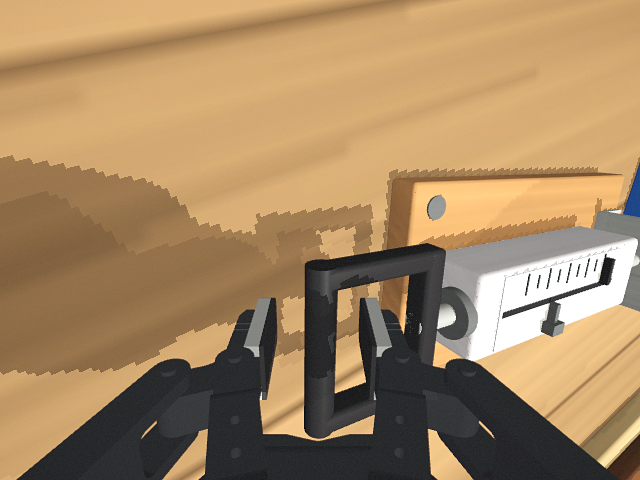

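Request:
move_arm:
  motion: [0,0,-0.005,0,0,0,0,0,-0.008,0,0,0,0,0,-0.01,0,0,0,0,0,-0.012,0,0,0,0,0,-0.015,0,0,0,0,0,-0.018,0,0,0,0,0,-0.018,0,0,0,0,0,-0.01,0,0,0]

```text
time: 40.8
eef_pos: [0.5154, 0.0294, 0.0793]
orientation: [[-0.972, 0.223, 0.079], [0.234, 0.852, 0.467], [0.037, 0.473, -0.88]]
force: [-0.1, 0.6, -0.3]
grip_width: 0.0361
```

```bash
python3 st.py w40
```

```text
t 40.8 pull 0.0591 lat -0.0038 z 0.0793 Fpull 0.55 F [-0.1  0.6 -0.3] w 0.0361
```

View pics/w40.png

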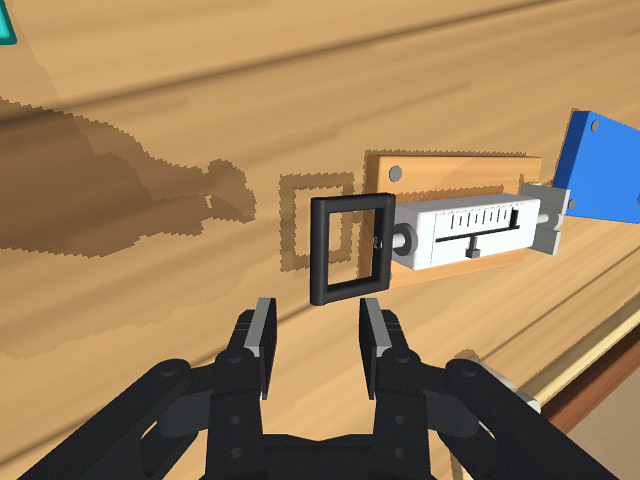

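Request:
move_arm:
  motion: [0,0,-0.015,0,0,0,0,0,-0.015,0,0,0,0,0,-0.015,0,0,0,0,0,-0.01,0,0,0,0,0,-0.005,0,0,0,0,0,0,0,0,0,0,0,0,0,0,0,0,0,0,0,0,0]

```text
time: 41.65
eef_pos: [0.5092, -0.0, 0.1342]
orientation: [[-0.971, 0.224, 0.079], [0.234, 0.853, 0.466], [0.037, 0.472, -0.881]]
force: [0.6, -0.2, 0.4]
grip_width: 0.0359
```

```bash
python3 look.py s41 side; python3 - <<'E'
import cv2
im=cv2.imread('pics/s41.png');cv2.imwrite('pics/s41c.png',cv2.resize(im[150:300,220:400],None,fx=4,fy=4,interpolation=cv2.INTER_CUBIC))
from plant import read_state
s=read_state();print(s["time"],s["force"],abs(s["joint_vel"]).max())
E
```

```text
41.7 [-0.20108736  0.09011894 -0.45381418] 0.004047696612207876
```

View pics/s41c.png

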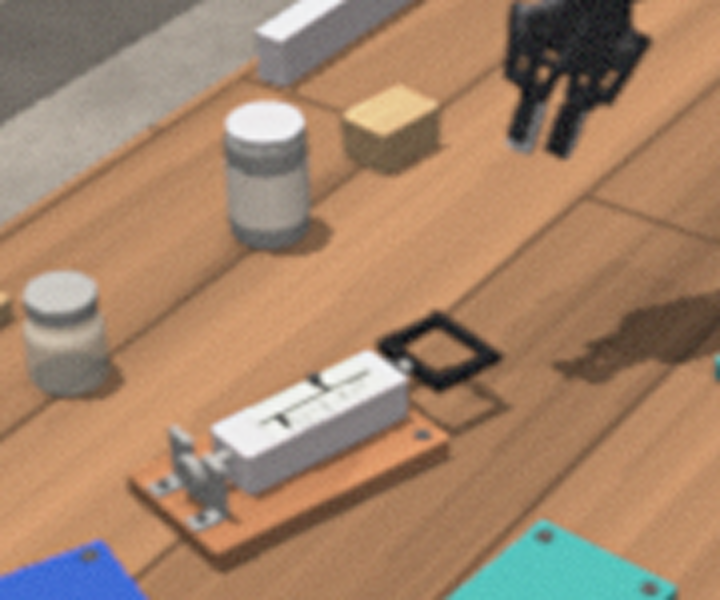

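The gauge lies flat with its neck in the slot, its head behind the plate and the handle home. The can, jar and offcut have not moved, and the arm is clear.

```bash
python3 -c "
from plant import *
print(hand_in(), read_state()['time'])"
```

```text
the job is handed in; nothing more can be done
the job is handed in; nothing more can be done
```

I put the gauge in the orange plank's bracket, pulled it to the marker, held it, eased it home and let go. I handed in at about 42 s of the 61 s allowed; no verdict was reported.

**What I did**
- **Placing:** I laid the gauge flat with its neck in the slot and its head behind the plate, and released it.
- **Pull and hold:** I took the D handle with one finger inside and pulled straight back at about 11 N. The pointer stayed within about 0.7 mm of the marker from roughly 30.6 to 34.0 s, longer than the 2 s asked. I saw no overshoot in the pictures, which are good to about 0.3 mm.
- **Easing home:** The handle went back over about 5 s, and I then released it and backed the arm off.

**Last checks**
- The pictures show the pointer back at its rest position, the handle home, and the gauge lying flat in the slot.
- The can, jar and offcut look untouched, and the arm is clear with no force on it.

**What disagreed or went wrong**
- **First grasp missed:** The real fingertips were about 41 mm short of the reported tool point, so the first closing was above the box and touched nothing. I corrected for this afterwards.
- **Arm yielded under the spring:** I had to keep commanding extra pull to hold position.
- **Gauge tilted for a moment:** During the pull the handle rose about 5 mm and seemed to tip the back of the gauge up slightly. I lowered it before reaching the marker. During the hold and the start of easing back it was again 2–4 mm high, so the gauge may not have been perfectly flat then.

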